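# Dump the ball feet from the tipping bucket into the tray

## Robot

A 6-joint arm with a two-finger parallel gripper is mounted at the origin on the work surface. World frame = base frame: x ahead of the robot, y to its left, z up, the work surface at z = 0. Lengths are in mm, angles in degrees, forces in N, time in s.
With the tool pointing down it reaches from about 325 to 900 mm from the base axis. Payload 6.1 kg.
Tool frame: the origin (TCP) lies at the very end of the fingers, on their centre line; the grasp point (between the pads) lies 19 mm behind it; y points along the fingers, x is the direction in which the jaws open and shut, and the axes are right-handed (so a half turn about y gives the same grasp; the last joint's range is limited). The gripper opens to 85 mm and grips with 20 to 120 N. Pads are 22 mm wide; open, the fingers measure 114 mm over their backs; the gripper's body (76 mm by 85 mm) begins 54 mm behind the grasp point. The pads swing forward as they close: fully open they stand 13 mm farther back than shut.
Start: joints at [-82.97, 12.628, 87.462, -0, 79.91, -7.225], TCP at [153.894, -605.749, 231.3] pointing down, gripper open.
Joint ranges: [-170.65, 170.65], [-52.31, 119.04], [5.05, 147.46], [-71.25, 251.25], [11.57, 151.72], [-153.62, 153.62]. Speed limits (degrees/s): [147.25, 147.25, 172.46, 180, 180, 180].

## Interface

Orientations are given as a 3x3 rotation matrix whose columns are the frame's x, y, z axes.
In Python, from workcell import arm, imaging gives the robot as it stands. The module is installed in compiled form; this text tells all that it offers.
- The arm moves only by the tool drive_tool, never from a script. Its argument "steps" is one flat list of numbers, 7 for each row, row after row: the shift along the tool's x, y, z in units of 50 cm (1.0 is 50 cm), then the turn, a rotation vector about the tool's x, y, z in units of 45 degrees (1.0 is 45 degrees), then the opening, from -1 (shut) to 1 (fully open), so that 0 is half open. In form: [tx, ty, tz, wx, wy, wz, hand, tx, ty, tz, wx, wy, wz, hand, ...]. A call has 1 to 12 rows; each row is the pose to reach, as a shift and turn from the pose measured when the call began, along the tool's axes at that moment; what a row does not reach only later rows make up. A row lasts 1/10 s, in which the tool goes at most 50 mm and 8.59 degrees, less where a joint would pass 70% of its speed; a pose out of reach is approached as far as the arm can. A call with a number of a shift or a turn outside -1 to 1 is refused whole. A call with a gripper value outside its range is refused whole. The fingers move at their own pace and stop on an object; "squeeze" is the grip in N (left out, the last holds). Time passes only in rows, so rows that repeat a pose let the fingers close. It gives the time, the measured TCP pose, the force and the opening at its end, in the units of the state.
- arm.sense(): the state, without advancing time (a new reading comes with each control period).
- imaging.grab_frame(name): name is "side" or "top"; returns the picture (384x512x3 uint8, blue, green, red); there is no depth.
- imaging.camera_params(name): a dict with "fov_y" (degrees; the focal length in pixels is half the picture's height over the tangent of half this angle, whatever the lens; pixels are square), "cx", "cy" (the principal point, pixels), "R" (3x3) and "t" (3): a world point X has camera coordinates R X + t. Camera axes: x right, y down, z forward; pixel columns grow to the right and rows downward; lengths in mm; the calibration is good to about 2 mm. A picture is of the moment at which its call begins. camera_params takes no time and is no camera call.
- arm.hand_in(): hands the job in, once; it reports no verdict.
Trained networks look in the newest picture that a camera, given by its name, has taken for a name from the list of things; names that differ only in an ending like _2 or _b are one class to them, and where a whole thing is asked for, a point or a joint stands for the part that bears it (a point fixed in the world has none). Each returns a list of dicts, best first, with "p" (0 to 1); they miss things now and then, are a little off and sometimes report something else, mostly with a low value. They report only what shows in the picture. A call takes as long as a camera call. They do not tell look-alikes from the thing itself.
- imaging.silhouettes(camera, name): "region" (384x512 bool, what is visible of it).
- imaging.mark_of(camera, name): "centre" ([x, y, z] in mm, in world coordinates, good to about 4 mm: a listed point, or the origin of a listed thing).
The state is a dict: "time_s": time; "qpos": joint angles; "qvel": joint speeds; "effort": joint torques, N m; "ee_pos": TCP position; "orientation": TCP orientation; "ft_force": force on the tool from outside, world axes, zero at the start; "wrist_torque": the same for the moment, N m; "finger_gap": opening from 0.0 (shut) to 1.0 (fully open).
Only numpy, scipy, OpenCV 4.12 (cv2) and the standard library are available. Lean on these libraries where they do the work, as an engineer would, in place of code of your own. Each camera call takes 0.05 s, during which the arm holds its last target.

## Task

Stand the wooden tray flat on the bench on the pouring side of the tipping bucket, centred on the bucket, square to it and close up against the edge of the base plate, and let go of it. Then push the bucket by its bar over past its latch, all the way to its stop, so that all four wooden balls run into the tray, and let the bucket swing fully home again. Leave the tray standing there with the balls in it, do not knock the wire rack over the bucket, and leave the other things on the bench alone.

Things in the scene. Friction and masses are not known exactly. Their poses are not given: they have to be found in the camera images.
- station: Fixed tipping station; origin on the bench, z up; it pours to its +y, its open side faces -x. Plywood base plate 12 mm thick, x -75 to 125, y -80 to 70 mm (the tray goes against the edge y = 70). Uprights 8 mm thick at x = -60 and 60, y -5 to 45, 124 mm high, carry the hinge; 12 mm steel posts at x = 110, y = -65 and 55 carry the rack overhead.
- rack: Wire drying rack fixed over the bucket; origin and axes as the station's. Rods at height 274 to 282 mm, 32 mm apart, over x -125 to 116, y -98 to 100 mm, with a front rod at x = -122; 2 plinths on it. It overhangs the push bar's end by 10 mm: lean the tool about 45 degrees, tip towards station +x, to reach in under the front rod. Over 10 N on it is a knock.
- bucket (a joint): Tip angle of the sheet-metal bucket, rad: 0 home, growing as its top goes to station +y; stop at 1.3. Spring and weight (0.3 to 0.5 N m) drive it home from any angle; a sprung roller latch raises this to about 0.85 N m at 0.05 to 0.15 rad, gone by 0.3 rad. The bar needs about 10 N along +y at first, 3 to 6 N later. Swung over steadily at 1 to 1.5 rad/s and held a second at the stop, it empties.
- hinge (a point): Middle of the bucket's hinge line, which runs along station x; station x = 0, y = 20, z = 105 mm.
- lip (a point): Middle of the lip of the bucket's sloping pouring wall; moves with it: station y = 55, z = 148 mm at home, y = 71, z = 83 mm tipped; the balls then fall in at y = 90 to 200 mm. The bucket is 100 mm wide (x -50 to 50), at home from y -57 to 56 mm, its floor's top at z = 92, its back wall up to z = 188 mm.
- bar_end (a point): Centre of the free end of the bucket's push bar, a steel rod 12 mm in diameter along station x in the top of the back wall, sticking out 66 mm from the bucket to -x. At home at station x = -116, y = -50, z = 188 mm; it moves on a circle of 109 mm radius about the hinge line, highest z = 214, at the stop y = 81, z = 195 mm.
- tray: Loose light wooden tray, 140 mm in x, 160 mm in y, 50 mm high, walls and floor 6 mm, about 0.18 kg. Origin: centre of its underside, z up. On its -x side stands the grip. In place, its centre is at about station x = 0, y = 150 to 160 mm, with its axes parallel to the station's (the grip towards the station's -x, or turned half round).
- tray_grip (a point): Middle of the tray's upright grip at tray x = -76, y = 0, z = 75 mm: a wooden tab 12 mm thick in tray x (-82 to -70 mm), 50 mm wide in y, its top at z = 88 mm, 38 mm above the tray's rim.
- ball0_center (a point): Centre of a turned wooden ball foot, 28 mm in diameter, 10 g; at the start in the bucket.
- ball1_center (a point): The second such ball.
- ball2_center (a point): The third such ball.
- ball3_center (a point): The fourth such ball.
- paint_jar: Bystander: glass paint jar with black lid, 52 mm in diameter, 65 mm high; origin under its centre.
- plinth: Bystander: dark turned wooden plinth, 64 mm in diameter, 58 mm high; origin under its centre.
- pot: Bystander: white ceramic pot, 60 mm in diameter, 60 mm high; origin under its centre.
Things that resemble listed ones, but are neither listed nor needed, are in the scene too. There is more than one size of the tray; the job needs the largest.

How it is judged:
By the outcome, as a careful person would: the job done as asked, in the order asked, and still so for the second after the job is handed in, with the robot touching nothing.
It also fails if it takes over 64 s, if anything falls off the work surface, if the arm or the gripper's body presses on something with over 40 N, if the wrist force passes 120 N, or if a joint passes its speed limit or range.

## Working session

There is one attempt and no reset: what is moved stays moved. The work goes in short steps, Python scripts to look and compute and a tool call to move; the robot and the scene stay as the last step left them, time stands still between calls to the robot, and variables do not carry over. Pictures are saved under pics/ and viewed, and the job is handed in when it is done.

Besides the shell and the picture viewer there is one more tool, called after "Call:" as name(argument=value, ...) on one line, values as JSON. drive_tool: Moves the arm, as the interface text tells. Its arguments: {"type":"object","properties":{"steps":{"type":"array","items":{"type":"number"}},"squeeze":{"type":"number"}},"required":["steps"]}

```bash
mkdir -p pics
python3 - <<'E'
from workcell import arm, imaging
import cv2,json
for c in("side","top"):
    cv2.imwrite(f"pics/{c}0.png",imaging.grab_frame(c))
    p=imaging.camera_params(c);print(c,p)
    for n in ["station","rack","bucket","hinge","lip","bar_end","tray","tray_grip","ball0_center","paint_jar","plinth","pot"]:
        print(n,[( [round(float(v)) for v in d["centre"]],round(d["p"],2)) for d in imaging.mark_of(c,n)])
s=arm.sense();print(s)
E
```

```text
side {'fov_y': 51.574429314498445, 'cx': 256.99624915490136, 'cy': 191.9465406751172, 'R': array([[-0.84664287, -0.53164987, -0.02332962],
       [-0.31437517,  0.5350466 , -0.78415138],
       [ 0.42937642, -0.65656192, -0.62013091]]), 't': array([ 419.40865562,  243.75569064, 1083.03403844])}
station [([654, -103, 0], 0.85)]
rack []Traceback (most recent call last):
  File "<stdin>", line 7, in <module>
ValueError: it knows: ball0_center, ball1_center, ball2_center, ball3_center, bar_end, hinge, lip, paint_jar, plinth, pot, rack, station, tray, tray_grip
```

Run:
```python
from workcell import arm, imaging
import cv2,json
for c in("side","top"):
    im=imaging.grab_frame(c)
    cv2.imwrite(f"pics/{c}1.png",im)
    p=imaging.camera_params(c);print(c,p) if c=="top" else 0
    for n in ["station","rack","hinge","lip","bar_end","tray","tray_grip","ball0_center","paint_jar","plinth","pot"]:
        print(n,[( [round(float(v)) for v in d["centre"]],round(d["p"],2)) for d in imaging.mark_of(c,n)])
s=arm.sense();print(s)
```

```text
station [([658, -105, -1], 0.58)]
rack []
hinge [([653, -87, 106], 0.9)]
lip [([641, -53, 146], 0.69), ([558, -185, 190], 0.61), ([642, -118, 108], 0.51)]
bar_end [([561, -190, 186], 0.58)]
tray [([413, 456, 5], 0.96), ([267, 248, 1], 0.75), ([483, 239, -6], 0.68)]
tray_grip [([215, 270, 55], 0.77), ([408, 263, 80], 0.71), ([396, 504, 52], 0.63)]
ball0_center []
paint_jar [([360, -119, -1], 0.9)]
plinth [([697, 343, 0], 0.77), ([560, -187, 186], 0.63)]
pot [([488, -390, 3], 0.76)]
top {'fov_y': 43.820358246827006, 'cx': 258.89740129294194, 'cy': 178.60049984222448, 'R': array([[-0.00275938, -0.99996181,  0.00829252],
       [-0.99787698,  0.00221385, -0.06508937],
       [ 0.06506853, -0.00845452, -0.99784498]]), 't': array([  12.08172497,  481.76791894, 1427.10101326])}
station [([659, -106, 6], 0.72)]
rack [([658, -106, 4], 0.38)]
hinge [([653, -86, 111], 0.97), ([640, -117, 104], 0.49)]
lip [([638, -56, 145], 0.8)]
bar_end [([640, -117, 108], 0.75), ([559, -188, 187], 0.68)]
tray [([485, 242, 7], 0.87), ([262, 252, 0], 0.76), ([412, 453, -3], 0.67), ([675, -105, 105], 0.51)]
tray_
[... 325 characters left out ...]
493e-03,
        7.99087044e+01, -7.22615451e+00]), 'qvel': array([ 0.00736621, -0.04044525,  0.00621843,  0.03877096,  0.05685463,
        0.02416847]), 'effort': array([ 8.37819039e-05, -4.96836948e+01, -3.89730263e+01, -9.31450791e-05,
        7.13829995e-04,  1.15525040e-05]), 'ee_pos': array([ 153.92098935, -605.75877543,  231.3078066 ]), 'orientation': array([[ 2.46275638e-01,  3.57043683e-05,  9.69199829e-01],
       [-9.69199829e-01, -3.29103504e-05,  2.46275639e-01],
       [ 4.06898221e-05, -9.99999999e-01,  2.64996501e-05]]), 'ft_force': array([ 0.36492523,  0.28795457, -0.29565149]), 'wrist_torque': array([-0.00998521, -0.0368837 , -0.04473168]), 'finger_gap': 0.9989738491946281}
```

View pics/side0.png

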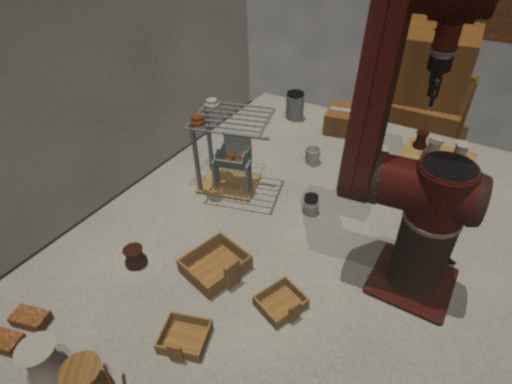

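View pics/top1.png

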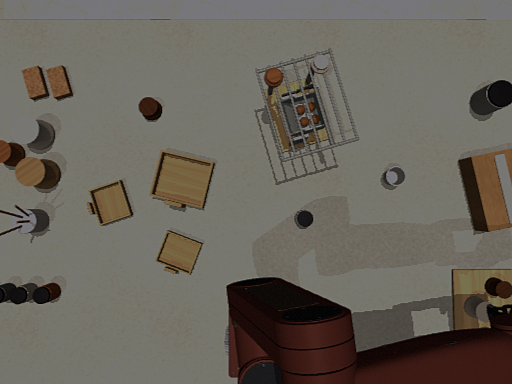

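```bash
cat > h.py <<'E'
from workcell import arm, imaging
import cv2,numpy as np
P={c:imaging.camera_params(c) for c in("side","top")}
def proj(c,X):
    p=P[c];f=192/np.tan(np.radians(p["fov_y"]/2));q=np.atleast_2d(X)@np.array(p["R"]).T+p["t"]
    return np.c_[f*q[:,0]/q[:,2]+p["cx"],f*q[:,1]/q[:,2]+p["cy"]]
def T(pose,X):
    x,y,th=pose;c,s=np.cos(np.radians(th)),np.sin(np.radians(th));X=np.atleast_2d(np.array(X,float))
    return np.c_[x+c*X[:,0]-s*X[:,1],y+s*X[:,0]+c*X[:,1],X[:,2]]
def line(im,c,pose,X,col,k,o):
    p=((proj(c,T(pose,X))-o+.5)*k-.5)
    cv2.polylines(im,[np.round(p).astype(np.int32)],False,col,1)
def box(x0,x1,y0,y1,z):return [(x0,y0,z),(x1,y0,z),(x1,y1,z),(x0,y1,z),(x0,y0,z)]
def station(im,c,st,k,o):
    line(im,c,st,box(-75,125,-80,70,12),(0,255,0),k,o)
    line(im,c,st,box(-125,116,-98,100,278),(255,255,0),k,o)
    line(im,c,st,[(-116,-50,188),(-50,-50,188),(50,-50,188)],(0,0,255),k,o)
    line(im,c,st,[(-50,55,148),(50,55,148)],(255,0,255),k,o)
def tray(im,c,tr,k,o):
    line(im,c,tr,box(-70,70,-80,80,50),(0,255,0),k,o)
    line(im,c,tr,box(-70,70,-80,80,0),(0,128,255),k,o)
    line(im,c,tr,box(-82,-70,-25,25,88),(255,0,255),k,o)
def crop(im,x,y,w,h,k):
    return cv2.resize(im[y:y+h,x:x+w],None,fx=k,fy=k,interpolation=cv2.INTER_CUBIC),np.array([x,y])
E
cat > a.py <<'E'
from h import *
from scipy.optimize import least_squares
st=(656,-105,17)
ti=cv2.imread("pics/top1.png");si=cv2.imread("pics/side1.png")
a,o=crop(ti,240,40,130,150,4);station(a,"top",st,4,o);cv2.imwrite("pics/c1.png",a)
b,o=crop(si,180,85,120,130,4.5);station(b,"side",st,4.5,o);cv2.imwrite("pics/c2.png",b)
tr=(484,241,-15)
a,o=crop(ti,130,130,110,90,5);tray(a,"top",tr,5,o)
b,o=crop(si,165,225,110,80,5);tray(b,"side",tr,5,o);cv2.imwrite("pics/c3.png",np.vstack([a,b])[:850][::1])
E
python3 a.py
```

```text
(no output)
```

View pics/c1.png

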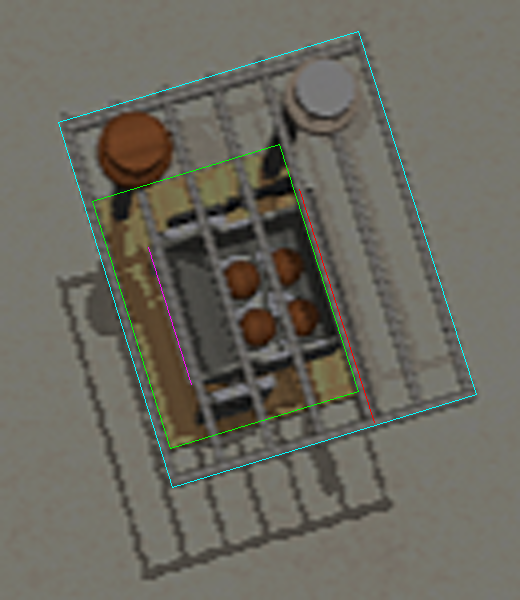

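View pics/c2.png

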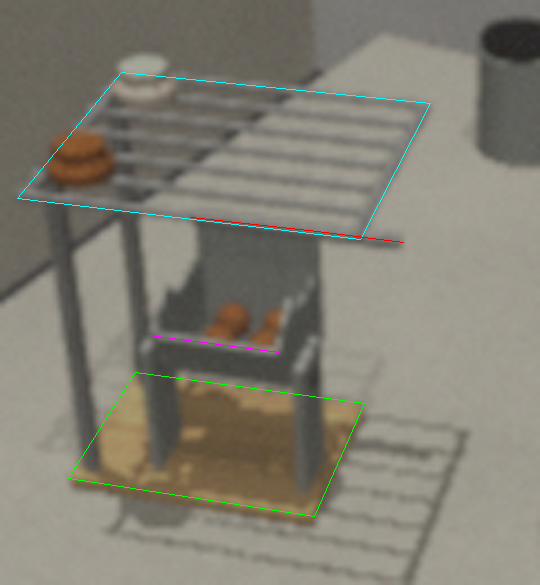

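View pics/c3.png

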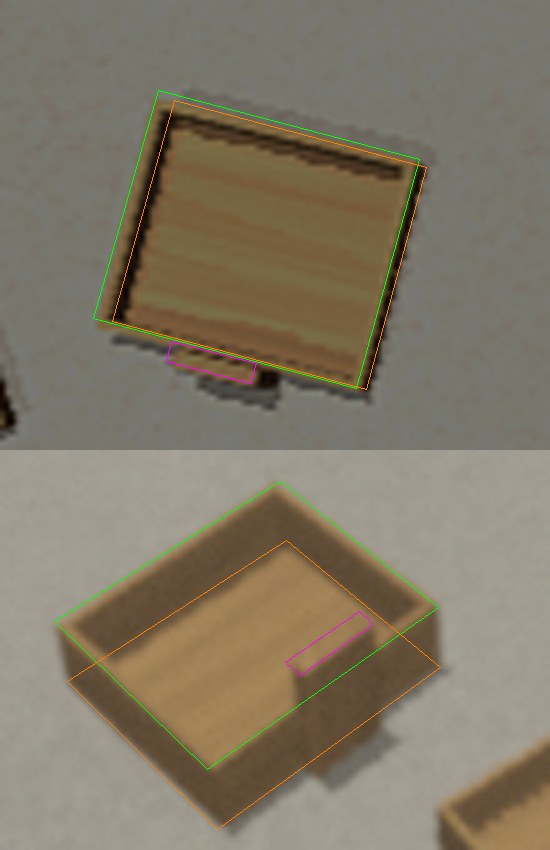

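```bash
cat >> h.py <<'E'
from scipy.spatial.transform import Rotation as Ro
def Rt(yaw,tilt=0,sgn=1):
    """tool x along +x of frame with yaw; tool back leaned to frame +y by tilt"""
    t=np.radians(tilt);x=np.array([1,0,0.]);y=np.array([0,-np.sin(t),-np.cos(t)])
    return Ro.from_euler('z',yaw,degrees=True).as_matrix()@np.c_[x,y,np.cross(x,y)]
def cmd(pos,R,s=None):
    s=s or arm.sense();O=s["orientation"]
    d=O.T@(np.array(pos)-s["ee_pos"])/500
    w=Ro.from_matrix(O.T@R).as_rotvec(degrees=True)/45
    r=np.round(np.r_[d,w],4);print(r.tolist(),"mm",round(np.linalg.norm(d)*500),"deg",round(np.linalg.norm(w)*45,1))
    return r
def show():
    s=arm.sense();print("t",round(s["time_s"],2),"p",s["ee_pos"].round(1),"gap",round(s["finger_gap"],3),"F",s["ft_force"].round(1),"q",s["qpos"].round(1));print(s["orientation"].round(3).tolist())
    import json;open("log.txt","a").write(json.dumps([s["qpos"].tolist(),s["ee_pos"].tolist(),s["orientation"].tolist()])+"\n")
E
python3 - <<'E'
from h import *
show()
cmd((380,-250,231),Rt(-35.7))
E
```

```text
t 1.35 p [ 153.9 -605.8  231.3] gap 0.999 F [ 0.4  0.3 -0.3] q [-83.   12.6  87.5   0.   79.9  -7.2]
[[0.246, 0.0, 0.969], [-0.969, -0.0, 0.246], [0.0, -1.0, 0.0]]
[-0.5782, 0.0006, 0.6135, -0.0, -0.8898, 0.0001] mm 422 deg 40.0
```

Tray candidates in the top picture are (183,181), (111,202) and (180,252). The one at (183,181) fits: the 140×160 mm outline with the 88 mm grip lies on it in both enlarged crops, and the other two are clearly smaller. The station outline at (656,-105, 17°) also fits in both views.

Call:
drive_tool(steps=[-0.578,0,0.6135,0,-0.89,0,1,-0.578,0,0.6135,0,-0.89,0,1,-0.578,0,0.6135,0,-0.89,0,1,-0.578,0,0.6135,0,-0.89,0,1,-0.578,0,0.6135,0,-0.89,0,1,-0.578,0,0.6135,0,-0.89,0,1,-0.578,0,0.6135,0,-0.89,0,1,-0.578,0,0.6135,0,-0.89,0,1,-0.578,0,0.6135,0,-0.89,0,1])

```text
time_s: 2.25
ee_pos: [381.5, -246.9, 231.6]
orientation: [[0.814, 0.001, 0.581], [-0.581, 0.001, 0.814], [0.001, -1.0, 0.001]]
ft_force: [-0.3, -0.2, -0.8]
finger_gap: 1.003
```

Run:
```python
from h import *
show()
cmd((405,130,231),Rt(-15,10))
```

```text
t 2.25 p [ 381.5 -246.9  231.6] gap 1.003 F [-0.3 -0.2 -0.8] q [-4.290e+01 -1.150e+01  1.118e+02  1.000e-01  7.970e+01 -7.400e+00]
[[0.814, 0.001, 0.581], [-0.581, 0.001, 0.814], [0.001, -1.0, 0.001]]
[-0.3998, 0.0017, 0.6407, -0.2211, -0.4551, -0.0387] mm 378 deg 22.8
```

Call:
drive_tool(steps=[-0.4,0,0.64,-0.22,-0.455,-0.04,1,-0.4,0,0.64,-0.22,-0.455,-0.04,1,-0.4,0,0.64,-0.22,-0.455,-0.04,1,-0.4,0,0.64,-0.22,-0.455,-0.04,1,-0.4,0,0.64,-0.22,-0.455,-0.04,1,-0.4,0,0.64,-0.22,-0.455,-0.04,1,-0.4,0,0.64,-0.22,-0.455,-0.04,1,-0.4,0,0.64,-0.22,-0.455,-0.04,1])

```text
time_s: 3.05
ee_pos: [404.5, 133.0, 232.2]
orientation: [[0.967, -0.042, 0.253], [-0.256, -0.167, 0.952], [0.002, -0.985, -0.172]]
ft_force: [0.8, -0.5, 0.6]
finger_gap: 1.0
```

Run:
```python
from h import *
show()
tr=(484,241,-15)
p=T(tr,(-76,-6.5,59))[0];print(p)
cmd(p+[0,0,75],Rt(-15,20));cmd(p,Rt(-15,20))
for c in("top",):
    im=imaging.grab_frame(c);cv2.imwrite("pics/t2.png",im)
```

```text
t 3.05 p [404.5 133.  232.2] gap 1.0 F [ 0.8 -0.5  0.6] q [ 14.4 -10.6 111.4  -8.7  84.   30.5]
[[0.967, -0.042, 0.253], [-0.256, -0.167, 0.952], [0.002, -0.985, -0.172]]
[408.90731341 254.39172956  59.        ]
[-0.0541, 0.1526, 0.2671, -0.2246, 0.0024, 0.0031] mm 156 deg 10.1
[-0.0543, 0.3004, 0.2928, -0.2246, 0.0024, 0.0031] mm 212 deg 10.1
```

View pics/t2.png

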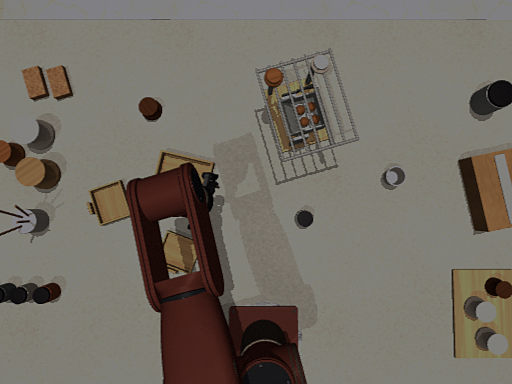

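The arm hides part of the tray, but the gripper at about (208,185) is right of the forearm and the way down to the grip is clear. The other two trays are untouched.

Call:
drive_tool(steps=[-0.054,0.153,0.267,-0.225,0,0,1,-0.054,0.153,0.267,-0.225,0,0,1,-0.054,0.153,0.267,-0.225,0,0,1,-0.054,0.153,0.267,-0.225,0,0,1,-0.054,0.2,0.275,-0.225,0,0,1,-0.054,0.24,0.282,-0.225,0,0,1,-0.054,0.27,0.288,-0.225,0,0,1], squeeze=60)

```text
time_s: 3.8
ee_pos: [409.0, 257.2, 73.8]
orientation: [[0.967, -0.086, 0.24], [-0.255, -0.329, 0.909], [0.001, -0.94, -0.34]]
ft_force: [0.1, 0.0, 0.5]
finger_gap: 0.999
```

Run:
```python
from h import *
show()
tr=(484,241,-15)
p=T(tr,(-76,-6.5,59))[0];print(p)
cmd(p,Rt(-15,20))
im=imaging.grab_frame("side");cv2.imwrite("pics/s2.png",crop(im,140,150,200,160,4)[0])
```

```text
t 3.8 p [409.  257.2  73.8] gap 0.999 F [0.1 0.  0.5] q [ 32.1  16.5 103.3 -14.   75.4  52.2]
[[0.967, -0.086, 0.24], [-0.255, -0.329, 0.909], [0.001, -0.94, -0.34]]
[408.90731341 254.39172956  59.        ]
[0.0011, 0.0297, 0.005, -0.0022, 0.0038, 0.0027] mm 15 deg 0.2
```

View pics/s2.png

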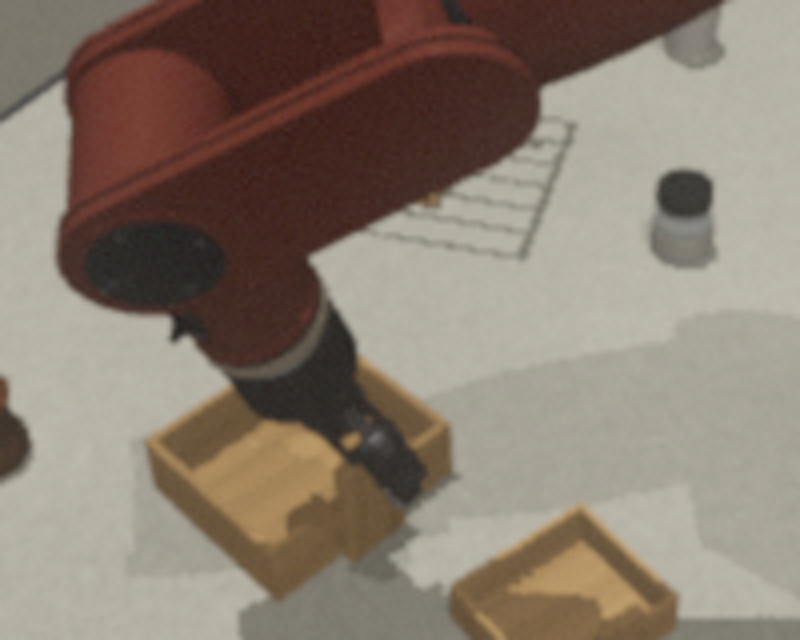

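The side view shows the outer finger at about (400,470), outside the tab at (360,450), and the other finger inside the tray. Next I go down and close.

Call:
drive_tool(steps=[0.001,0.03,0.005,0,0,0,1,0.001,0.03,0.005,0,0,0,1,0.001,0.03,0.005,0,0,0,-1,0.001,0.03,0.005,0,0,0,-1,0.001,0.03,0.005,0,0,0,-1,0.001,0.03,0.005,0,0,0,-1,0.001,0.03,0.005,0,0,0,-1,0.001,0.03,0.005,0,0,0,-1,0.001,0.03,0.005,0,0,0,-1], squeeze=60)

```text
time_s: 4.75
ee_pos: [408.0, 254.0, 57.3]
orientation: [[0.967, -0.088, 0.24], [-0.256, -0.33, 0.909], [-0.001, -0.94, -0.342]]
ft_force: [0.5, 1.0, 4.5]
finger_gap: 0.132
```

Run:
```python
from h import *
show()
im=imaging.grab_frame("side");cv2.imwrite("pics/s3.png",crop(im,140,200,120,120,5)[0])
```

```text
t 4.75 p [408.  254.   57.3] gap 0.132 F [0.5 1.  4.5] q [ 31.9  17.7 104.  -14.1  73.6  52.5]
[[0.967, -0.088, 0.24], [-0.256, -0.33, 0.909], [-0.001, -0.94, -0.342]]
```

View pics/s3.png

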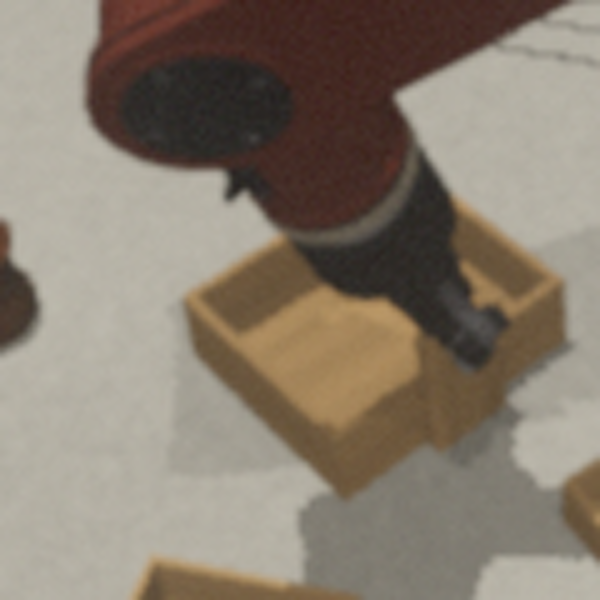

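Run:
```python
from h import *
st=(656,-105,17)
s=arm.sense();p0=s["ee_pos"];R0=s["orientation"]
cmd(p0+[0,0,60],R0)
q=T(st,(-76,156-6.5+30,57+60))[0];print(q)
cmd(q,Rt(17,20))
cmd((p0+[0,0,60]+q)/2,Rt(1,20))
```

```text
[-0.0001, -0.1128, -0.041, 0.0, 0.0, 0.0] mm 60 deg 0.0
[530.84011755  44.43645414 117.        ]
[0.3447, 0.0046, -0.3625, -0.0007, -0.6641, -0.2423] mm 250 deg 31.8
[0.1723, -0.0541, -0.2018, -0.0006, -0.33, -0.1208] mm 135 deg 15.8
```

Call:
drive_tool(steps=[0,-0.06,-0.02,0,0,0,-1,0,-0.113,-0.041,0,0,0,-1,0.04,-0.1,-0.08,0,-0.08,-0.03,-1,0.086,-0.083,-0.12,0,-0.165,-0.06,-1,0.13,-0.069,-0.16,0,-0.25,-0.09,-1,0.172,-0.054,-0.2,0,-0.33,-0.12,-1,0.215,-0.04,-0.24,0,-0.415,-0.15,-1,0.26,-0.025,-0.28,0,-0.5,-0.18,-1,0.3,-0.01,-0.32,0,-0.58,-0.21,-1,0.345,0.0045,-0.3625,0,-0.664,-0.242,-1,0.345,0.0045,-0.3625,0,-0.664,-0.242,-1])

```text
time_s: 5.9
ee_pos: [531.2, 41.4, 116.5]
orientation: [[0.957, 0.098, -0.273], [0.291, -0.328, 0.899], [-0.001, -0.94, -0.342]]
ft_force: [0.0, 0.6, -1.4]
finger_gap: 0.132
```

Run:
```python
from h import *
st=(656,-105,17)
show()
for c in("side","top"):
    im=imaging.grab_frame(c);cv2.imwrite(f"pics/{c}4.png",im)
    r=crop(im,*( (150,80,160,150,4) if c=="side" else (160,40,180,150,4)))
    cv2.imwrite(f"pics/{c}4c.png",r[0])
```

```text
t 5.9 p [531.2  41.4 116.5] gap 0.132 F [ 0.   0.6 -1.4] q [  8.2   6.6 109.8 -22.4  62.5   1.5]
[[0.957, 0.098, -0.273], [0.291, -0.328, 0.899], [-0.001, -0.94, -0.342]]
```

View pics/side4c.png

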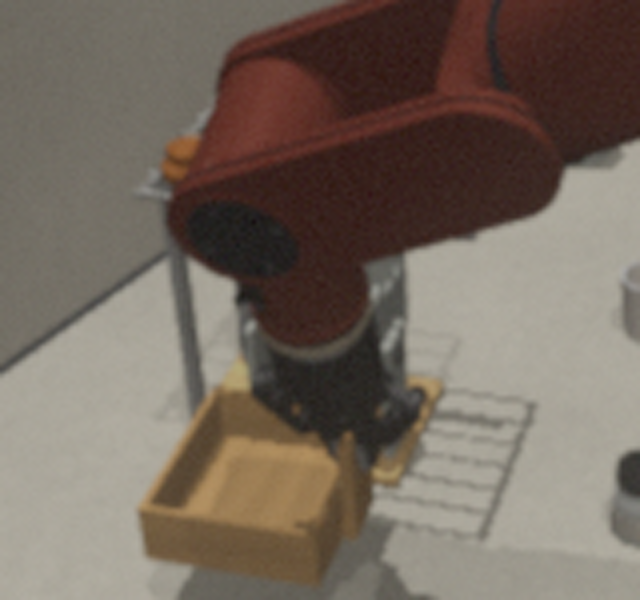

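View pics/top4c.png

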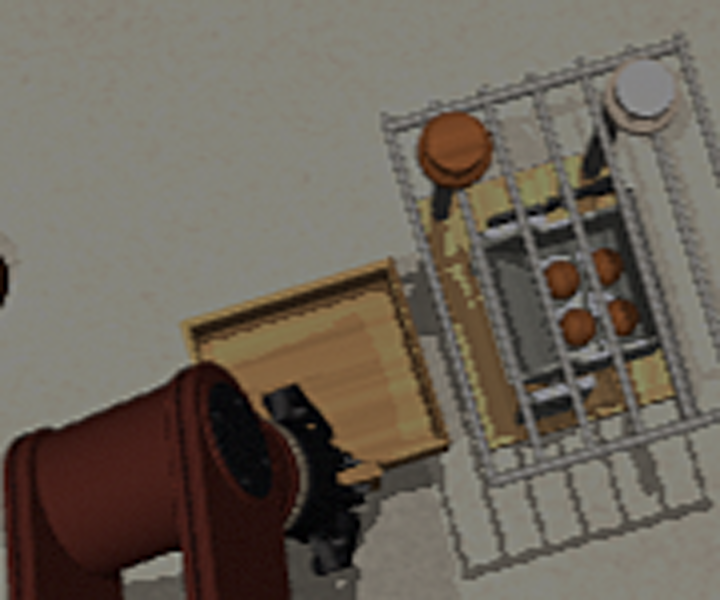

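The tray hangs level in the jaws at top picture (230–270, 105–155), clear of the rack, and the arm is clear of the rack rods.

Run:
```python
from h import *
st=(656,-105,17)
for y,z in((176,90),(160,75),(157,62),(157,58)):
    cmd(T(st,(-76,y-6.5,z))[0],Rt(17,20))
# overlay in air
s=arm.sense();x=s["ee_pos"];c=T((x[0],x[1],17),(76,6.5,0))[0]
im=cv2.imread("pics/top4.png");a,o=crop(im,190,60,160,120,5)
def f(X):return [(p[0],p[1],p[2]+59) for p in X]
line(a,"top",(c[0],c[1],17),f(box(-70,70,-80,80,50)),(0,255,0),5,o)
line(a,"top",st,box(-75,125,-80,70,12),(255,0,0),5,o)
line(a,"top",st,[(-50,-50,188),(-50,55,148),(50,55,148),(50,-50,188)],(255,0,255),5,o)
cv2.imwrite("pics/ov4.png",a)
```

```text
[0.0016, 0.0559, -0.0001, -0.0016, -0.0028, -0.0029] mm 28 deg 0.2
[0.0018, 0.095, -0.02, -0.0016, -0.0028, -0.0029] mm 49 deg 0.2
[0.0018, 0.1215, -0.0168, -0.0016, -0.0028, -0.0029] mm 61 deg 0.2
[0.0018, 0.129, -0.014, -0.0016, -0.0028, -0.0029] mm 65 deg 0.2
```

View pics/ov4.png

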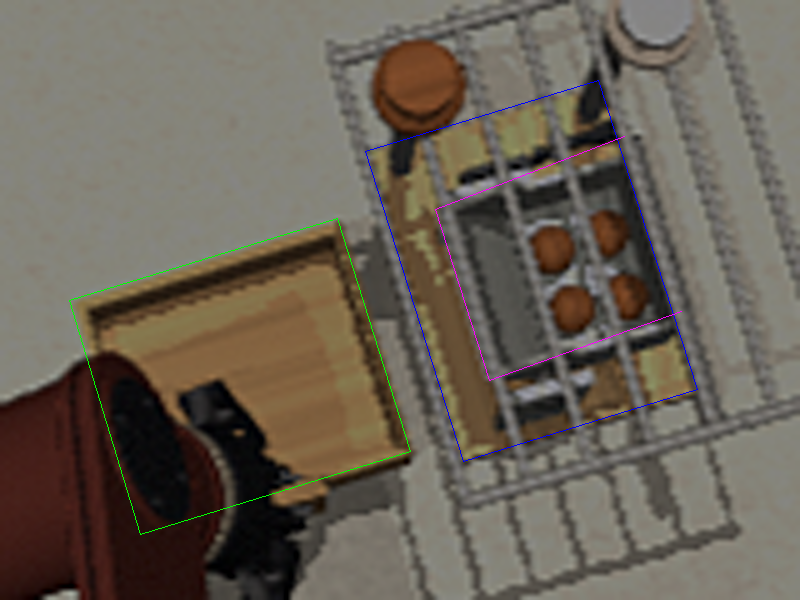

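Call:
drive_tool(steps=[0.002,0.028,0,0,0,0,-1,0.002,0.056,0,0,0,0,-1,0.002,0.076,-0.01,0,0,0,-1,0.002,0.095,-0.02,0,0,0,-1,0.002,0.11,-0.018,0,0,0,-1,0.002,0.1215,-0.017,0,0,0,-1,0.002,0.126,-0.015,0,0,0,-1,0.002,0.129,-0.014,0,0,0,-1,0.002,0.129,-0.014,0,0,0,-1])

```text
time_s: 6.9
ee_pos: [539.5, 16.9, 58.1]
orientation: [[0.957, 0.098, -0.273], [0.29, -0.327, 0.9], [-0.001, -0.94, -0.341]]
ft_force: [-0.9, 0.8, -0.3]
finger_gap: 0.132
```

```bash
cat > ov.py <<'E'
from h import *
import sys
tag=sys.argv[1];tr=tuple(float(v) for v in sys.argv[2:5]);st=(656,-105,17)
show()
t=imaging.grab_frame("top");s=imaging.grab_frame("side");cv2.imwrite(f"pics/top{tag}.png",t);cv2.imwrite(f"pics/side{tag}.png",s)
a,o=crop(t,200,60,150,110,5);tray(a,"top",tr,5,o);line(a,"top",st,box(-75,125,-80,70,12),(255,0,0),5,o)
b,o=crop(s,170,120,130,110,5);cv2.imwrite(f"pics/rs{tag}.png",b);tray(b,"side",tr,5,o);line(b,"side",st,box(-75,125,-80,70,12),(255,0,0),5,o)
cv2.imwrite(f"pics/ot{tag}.png",a);cv2.imwrite(f"pics/os{tag}.png",b)
E
python3 - <<'E'
import sys;sys.path.insert(0,'.')
from h import *
print(T((656,-105,17),(0,157,0)))
E
python3 ov.py 5 610.1 45.1 17
```

```text
[[610.09764236  45.13984669   0.        ]]
t 6.9 p [539.5  16.9  58.1] gap 0.132 F [-0.9  0.8 -0.3] q [  5.3  11.9 111.  -23.9  55.4   1.9]
[[0.957, 0.098, -0.273], [0.29, -0.327, 0.9], [-0.001, -0.94, -0.341]]
```

View pics/ot5.png

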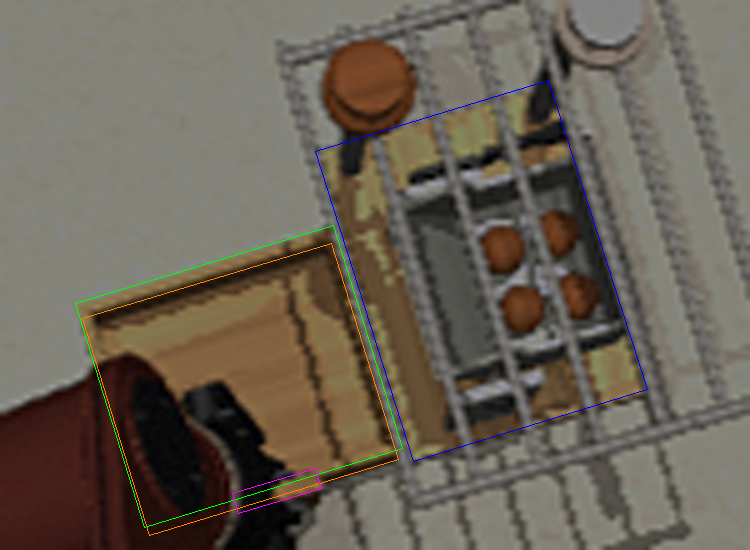

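View pics/os5.png

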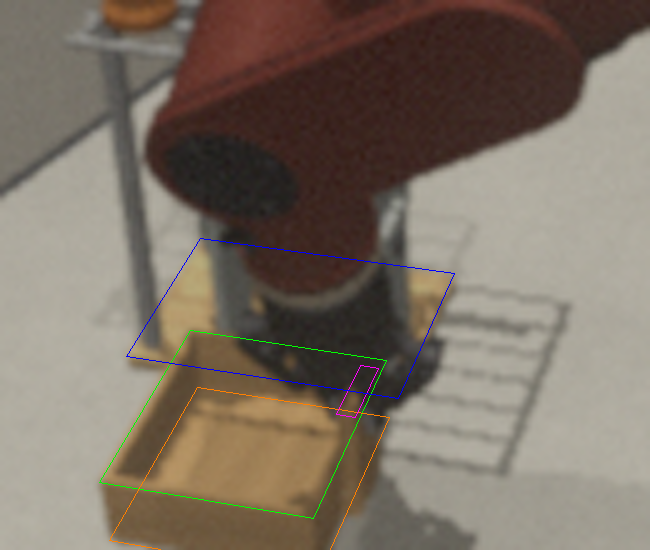

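Call:
drive_tool(steps=[0,0.0007,-0.0019,0,0,0,-1,0,0.0014,-0.0038,0,0,0,-1,0,0.002,-0.0056,0,0,0,-1,0,0.0027,-0.0075,0,0,0,-1,0,0.0027,-0.0075,0,0,0,-1])

```text
time_s: 7.5
ee_pos: [540.9, 12.9, 58.4]
orientation: [[0.957, 0.098, -0.273], [0.29, -0.327, 0.9], [-0.001, -0.94, -0.341]]
ft_force: [0.5, -0.4, -1.5]
finger_gap: 0.13
```

Call:
drive_tool(steps=[0,0.0007,-0.0019,0,0,0,-1,0,0.0014,-0.0038,0,0,0,-1,0,0.002,-0.0056,0,0,0,-1,0,0.002,-0.0056,0,0,0,-1])

```text
time_s: 7.9
ee_pos: [541.5, 11.1, 58.4]
orientation: [[0.957, 0.098, -0.272], [0.289, -0.325, 0.9], [-0.0, -0.941, -0.339]]
ft_force: [-1.6, 6.2, 1.3]
finger_gap: 0.133
```

```bash
python3 ov.py 6 612.1 38.4 17
```

```text
t 7.9 p [541.5  11.1  58.4] gap 0.133 F [-1.6  6.2  1.3] q [  4.6  11.9 110.9 -23.8  55.2   1.2]
[[0.957, 0.098, -0.272], [0.289, -0.325, 0.9], [-0.0, -0.941, -0.339]]
```

View pics/ot6.png

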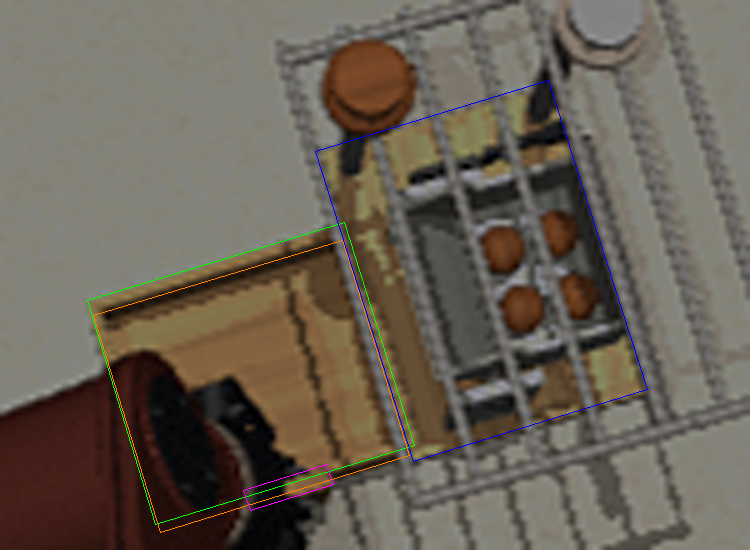

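View pics/rs6.png

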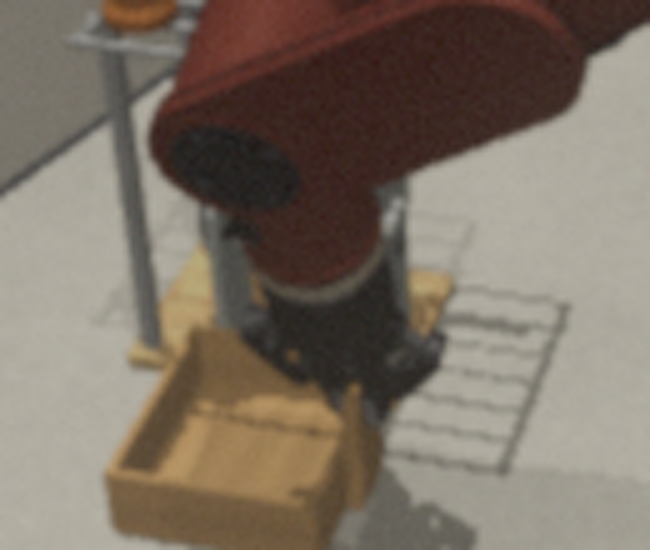

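The force of 6 N shows the tray touching the plate edge, and the measured position puts the tray at station x≈0, y≈151. I back off a little, set it down and open.

Call:
drive_tool(steps=[0,0.0018,0.0028,0,0,0,-1,0,0.0018,0.0028,0,0,0,-1,0,0.0018,0.0028,0,0,0,-0.5,0,0.0018,0.0028,0,0,0,0,0,0.0018,0.0028,0,0,0,0.5,0,0.0018,0.0028,0,0,0,0.5,0,0.0018,0.0028,0,0,0,0.5])

```text
time_s: 8.7
ee_pos: [541.2, 12.0, 57.1]
orientation: [[0.957, 0.098, -0.272], [0.289, -0.325, 0.9], [-0.0, -0.941, -0.34]]
ft_force: [-0.5, 0.3, -0.7]
finger_gap: 0.751
```

```bash
python3 ov.py 7 612.1 38.4 17
```

```text
t 8.7 p [541.2  12.   57.1] gap 0.751 F [-0.5  0.3 -0.7] q [  4.7  12.1 111.  -23.9  55.1   1.3]
[[0.957, 0.098, -0.272], [0.289, -0.325, 0.9], [-0.0, -0.941, -0.34]]
```

View pics/rs7.png

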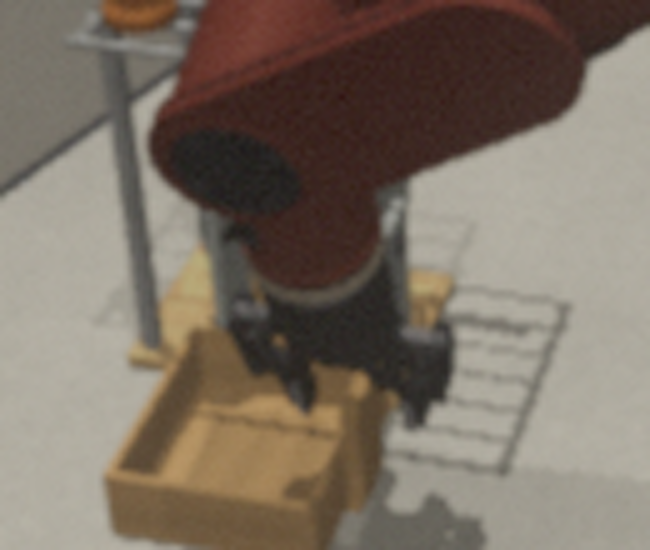

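Call:
drive_tool(steps=[0,-0.05,0,0,0,0,0.5,0,-0.1,0,0,0,0,0.5,0,-0.16,0,0,0,0,0.5,0,-0.22,0,0,0,0,0.5,0,-0.22,0,0,0,0,0.5])

```text
time_s: 9.3
ee_pos: [533.2, 49.1, 165.4]
orientation: [[0.957, 0.106, -0.271], [0.291, -0.324, 0.9], [0.008, -0.94, -0.341]]
ft_force: [1.2, 0.1, -0.1]
finger_gap: 0.749
```

```bash
cat > kin.py <<'E'
import json,numpy as np
from scipy.spatial.transform import Rotation as Ro
from scipy.optimize import least_squares
D=[json.loads(l) for l in open("log.txt")]
e=lambda a,q:Ro.from_euler(a,q,degrees=True).as_matrix()
def fk(q,L,s4=1,s6=1):
    # L: d1,a1,l2,l3x,l3z,off_y,lt
    R1=e('z',q[0]);R2=e('y',q[1]);R3=e('y',q[2]);
    A=R1@R2;B=A@R3
    p=R1@np.array([L[1],L[5],L[0]])+A@np.array([0,0,L[2]])+B@np.array([L[4],0,L[3]])
    C=B@e('z',s4*q[3])@e('y',q[4])
    E=C@e('z',s6*q[5])
    Rt=E@np.c_[[0,-1,0],[0,0,1],[-1,0,0]]
    return p+C@np.array([L[7],L[8],0])+C@np.array([0,0,L[6]]),Rt
if __name__=="__main__":
    for s4 in(1,-1):
      for s6 in(1,-1):
        r=[np.degrees(Ro.from_matrix(fk(q,np.zeros(9),s4,s6)[1].T@np.array(O)).magnitude()) for q,p,O in D];print(s4,s6,np.round(r,1))
E
python3 kin.py
```

```text
1 1 [90. 90. 90. 90. 90. 90. 90. 90. 90.]
1 -1 [104.5 104.8  28.9  14.5  15.   87.   86.2  87.7  87.3]
-1 1 [ 90.   90.   93.1 100.  100.8 116.1 122.2 122.1 122.3]
-1 -1 [104.5 104.8  35.2  27.9  27.9 113.4 118.7 120.  119.8]
```

```bash
sed -i 's/\[\[0,-1,0\],\[0,0,1\],\[-1,0,0\]\]/[1,0,0],[0,0,1],[0,-1,0]/' kin.py
cat >> kin.py <<'E'
    r=[np.degrees(Ro.from_matrix(fk(q,np.zeros(9))[1].T@np.array(O)).magnitude()) for q,p,O in D];print(np.round(r,1))
    f=lambda L:np.r_[np.concatenate([fk(q,L)[0]-p for q,p,O in D]),1e-3*(L-L0)]
    L0=np.array([350,30,400,400,0,80,250,0,0.])
    s=least_squares(f,L0);print(s.x.round(1),np.abs(f(s.x)).max());np.save("L.npy",s.x)
E
python3 - <<'E'
from h import *
show()
E
python3 kin.py
```

```text
t 9.3 p [533.2  49.1 165.4] gap 0.749 F [ 1.2  0.1 -0.1] q [  8.9   3.1 107.6 -21.4  67.4  -0. ]
[[0.957, 0.106, -0.271], [0.291, -0.324, 0.9], [0.008, -0.94, -0.341]]Traceback (most recent call last):
  File "kin.py", line 18, in <module>
    r=[np.degrees(Ro.from_matrix(fk(q,np.zeros(9),s4,s6)[1].T@np.array(O)).magnitude()) for q,p,O in D];print(s4,s6,np.round(r,1))
                                 ~~^^^^^^^^^^^^^^^^^^^^^
  File "kin.py", line 13, in fk
    Rt=E@np.c_[1,0,0],[0,0,1],[0,-1,0]
       ~^~~~~~~~~~~~~
ValueError: matmul: Input operand 1 has a mismatch in its core dimension 0, with gufunc signature (n?,k),(k,m?)->(n?,m?) (size 1 is different from 3)
```

```bash
sed -i 's/Rt=E@.*/Rt=E@CC/; s/^def fk/CC=np.eye(3)\ndef fk/' kin.py
python3 - <<'E'
import kin,numpy as np
for q,p,O in kin.D[::3]:print((kin.fk(q,np.zeros(9))[1].T@np.array(O)).round(2).tolist())
E
```

```text
[[-1.0, -0.0, 0.0], [0.0, 0.0, 1.0], [-0.0, 1.0, -0.0]]
[[-1.0, 0.0, 0.0], [0.0, 0.0, 1.0], [-0.0, 1.0, -0.0]]
[[-1.0, -0.0, 0.0], [0.0, 0.0, 1.0], [-0.0, 1.0, -0.0]]
[[-1.0, -0.0, 0.0], [0.0, 0.0, 1.0], [-0.0, 1.0, -0.0]]
```

```bash
sed -i 's/^CC=.*/CC=np.array([[-1,0,0],[0,0,1],[0,1,0.]])/' kin.py; python3 kin.py | tail -2
cat > ik.py <<'E'
from kin import *
from h import T
L=np.load("L.npy");lo=np.array([-170.65,-52.31,5.05,-71.25,11.57,-153.62]);hi=np.array([170.65,119.04,147.46,251.25,151.72,153.62])
def ik(p,R,q0):
    def f(q):
        P,O=fk(q,L);return np.r_[(P-p)/10,Ro.from_matrix(O.T@R).as_rotvec()*20]
    s=least_squares(f,np.clip(q0,lo+.1,hi-.1),bounds=(lo,hi));return s.x,np.abs(s.fun).max()
def Rpush(phi,k,yaw=17):
    a=np.radians(phi);S,C=np.sin(a),np.cos(a);y=np.array([S,0,-C])
    x={0:[C,0,S],1:[0,1,0],2:[-C,0,-S],3:[0,-1,0]}[k];x=np.array(x,float)
    return e('z',yaw)@np.c_[x,y,np.cross(x,y)]
if __name__=="__main__":
    st=(656,-105,17)
    for phi in(45,50,55):
      for k in range(4):
        for y in(-80,70):
          best=min((ik(T(st,(-85,y,180))[0],Rpush(phi,k),q0) for q0 in([-10,10,100,-30,60,0],[-10,10,100,-30,60,90],[-10,10,100,-30,60,-90],[-20,20,100,30,60,0],[-10,10,100,150,60,0])),key=lambda t:t[1])
          print(phi,k,y,best[0].round(0),best[1].round(3))
E
python3 ik.py
```

```text
[0. 0. 0. 0. 0. 0. 0. 0. 0. 0.]
[311.1   0.  411.6 547.7  52.4  78.6 333.9  -0.    0. ] 0.14769655301693876
45 0 -80 [-46.  -0. 118.  53.  52. -94.] 0.0
45 0 70 [-35. -18. 134.  51.  45. -83.] 0.0
45 1 -80 [-50.   1. 124.  69.  52. 154.] 3.133
45 1 70 [ -28.  -19.  132.   37.   41. -154.] 1.898
45 2 -80 [-46.  -0. 118.  53.  52.  86.] 0.0
45 2 70 [-35. -18. 134.  51.  45.  97.] 0.0
45 3 -80 [-46.  -0. 118.  53.  52.  -4.] 0.0
45 3 70 [-35. -18. 134.  51.  45.   7.] 0.0
50 0 -80 [ -49.    0.  121.   61.   53. -102.] 0.0
50 0 70 [-37. -18. 136.  61.  46. -93.] 0.0
50 1 -80 [-51.   2. 124.  71.  54. 154.] 2.005
50 1 70 [ -28.  -21.  134.   40.   38. -154.] 2.761
50 2 -80 [-49.   0. 121.  61.  53.  78.] 0.0
50 2 70 [-37. -18. 136.  61.  46.  87.] 0.0
50 3 -80 [-49.   0. 121.  61.  53. -12.] 0.0
50 3 70 [-37. -18. 136.  61.  46.  -3.] 0.0
55 0 -80 [ -51.    2.  123.   68.   55. -110.] 0.0
55 0 70 [ -40.  -17.  139.   70.   47. -103.] 0.0
55 1 -80 [-52.   2. 124.  73.  55. 154.] 0.9
55 1 70 [-42. -14. 141.  79.  49. 154.] 1.632
55 2 -80 [-51.   2. 123.  68.  55.  70.] 0.0
55 2 70 [-40. -17. 139.  70.  47.  77.] 0.0
55 3 -80 [-51.   2. 123.  68.  55. -20.] 0.0
55 3 70 [-40. -17. 139.  70.  47. -13.] 0.0
```

```bash
cat > path.py <<'E'
from ik import *
st=(656,-105.,17)
def bar(th):return 20-70*np.cos(th)+83*np.sin(th),105+70*np.sin(th)+83*np.cos(th)
def tcp(th,phi,xc=-106,s=14,off=20.5,dy=0):
    y,z=bar(th);a=np.radians(phi);return T(st,(xc+s*np.sin(a),y-off+dy,z-s*np.cos(a)))[0]
if __name__=="__main__":
    for phi in(50,55,60):
        q=np.array([-50,0,121,61,53,-12.]);
        for th,dy,b in((0,-10,150),(0,-10,0),(0,0,0),(.3,0,0),(.6,0,0),(.9,0,0),(1.3,0,0)):
            a=np.radians(phi);p=tcp(th,phi,dy=dy)+b*(e('z',17)@np.array([-np.sin(a),0,np.cos(a)]))
            q,err=ik(p,Rpush(phi,3),q);print(phi,th,p.round(0),q.round(1),err.round(3))
E
python3 path.py
```

```text
50 0 [ 479. -243.  275.] [-65.2 -16.9 124.4  52.5  72.9  -8.9] 0.0
50 0 [ 588. -210.  179.] [-49.8  -0.2 121.5  60.9  53.7 -13. ] 0.0
50 0 [ 585. -200.  179.] [-49.2  -1.4 122.7  61.   53.3 -12.7] 0.0
50 0.3 [ 577. -174.  196.] [-47.7  -6.6 125.3  59.6  53.4  -9.1] 0.0
50 0.6 [ 568. -144.  204.] [-45.6 -11.4 128.5  58.8  52.7  -6.2] 0.0
50 0.9 [ 559. -113.  202.] [-43.2 -15.5 131.9  58.6  51.2  -4.1] 0.0
50 1.3 [547. -75. 186.] [-39.8 -18.8 136.4  59.7  47.9  -3.3] 0.0
55 0 [ 472. -246.  266.] [-68.9 -15.6 127.2  57.9  74.6 -15.8] 0.0
55 0 [ 589. -210.  180.] [-51.8   0.9 123.3  68.   55.5 -20.5] 0.0
55 0 [ 586. -200.  180.] [-51.3  -0.3 124.5  68.2  55.1 -20.4] 0.0
55 0.3 [ 578. -174.  197.] [-49.9  -5.7 127.3  67.   54.9 -16.9] 0.0
55 0.6 [ 569. -144.  205.] [-48.  -10.7 130.7  66.4  54.1 -14.2] 0.0
55 0.9 [ 559. -113.  203.] [-45.7 -14.9 134.2  66.5  52.5 -12.5] 0.0
55 1.3 [548. -75. 187.] [-42.3 -18.3 138.9  68.2  49.3 -12.6] 0.0
60 0 [ 466. -247.  256.] [-72.2 -13.3 129.5  62.9  76.6 -22.7] 0.0
60 0 [ 590. -209.  181.] [-53.7   2.7 124.7  74.7  57.9 -27.8] 0.0
60 0 [ 587. -200.  181.] [-53.3   1.5 126.   75.   57.6 -27.7] 0.0
60 0.3 [ 579. -173.  198.] [-51.9  -4.1 129.   74.   57.2 -24.5] 0.0
60 0.6 [ 570. -143.  206.] [-50.1  -9.3 132.6  73.7  56.2 -22.1] 0.0
60 0.9 [ 560. -112.  204.] [-47.9 -13.6 136.2  74.1  54.6 -20.8] 0.0
60 1.3 [548. -74. 188.] [-44.7 -16.8 140.9  76.4  51.7 -21.7] 0.0
```

```bash
cat > w.py <<'E'
from h import *
from path import *
from scipy.spatial.transform import Slerp
s=arm.sense();R0=s["orientation"];Rp=Rpush(58,3)
print("angle",np.degrees(Ro.from_matrix(R0.T@Rp).magnitude()))
sl=Slerp([0,1],Ro.from_matrix([R0,Rp]));
a=np.radians(58);P0=tcp(0,58,dy=-10)+150*(e('z',17)@np.array([-np.sin(a),0,np.cos(a)]))
W=np.array([400,-80,260.]);q=s["qpos"]
for t in(.2,.4,.5,.6,.7,.8,.9,1):
    p=s["ee_pos"]+(W-s["ee_pos"])*min(1,t/.5) if t<=.5 else W+(P0-W)*(t-.5)/.5
    q,er=ik(p,sl(t).as_matrix(),q);print(t,p.round(0),q.round(0),er.round(3))
print("W");cmd(W,sl(.5).as_matrix());print("P0",P0);
E
python3 w.py
python3 - <<'E'
import sys;sys.path.insert(0,'.')
import os;os.chdir('.')
from h import *
cv2.imwrite("pics/t8.png",crop(imaging.grab_frame("top"),190,60,160,110,5)[0])
E
```

```text
angle 112.99006469385075
0.2 [480.  -3. 203.] [ -6. -15. 119.  -5.  65.  -5.] 0.0
0.4 [427. -54. 241.] [-28. -32. 127.  14.  71. -14.] 0.0
0.5 [400. -80. 260.] [-42. -39. 131.  23.  77. -19.] 0.0
0.6 [ 414. -113.  260.] [-51. -35. 131.  32.  78. -22.] 0.0
0.7 [ 427. -147.  260.] [-58. -30. 130.  39.  78. -23.] 0.0
0.8 [ 441. -180.  260.] [-64. -25. 130.  47.  77. -23.] 0.0
0.9 [ 454. -213.  260.] [-68. -20. 129.  54.  77. -22.] 0.0
1 [ 468. -247.  260.] [-71. -14. 129.  61.  76. -20.] 0.0
W
[-0.3286, -0.1225, -0.2247, 0.6668, 1.0069, -0.3432] mm 208 deg 56.5
P0 [ 467.87264794 -246.69448994  260.06901994]
```

View pics/t8.png

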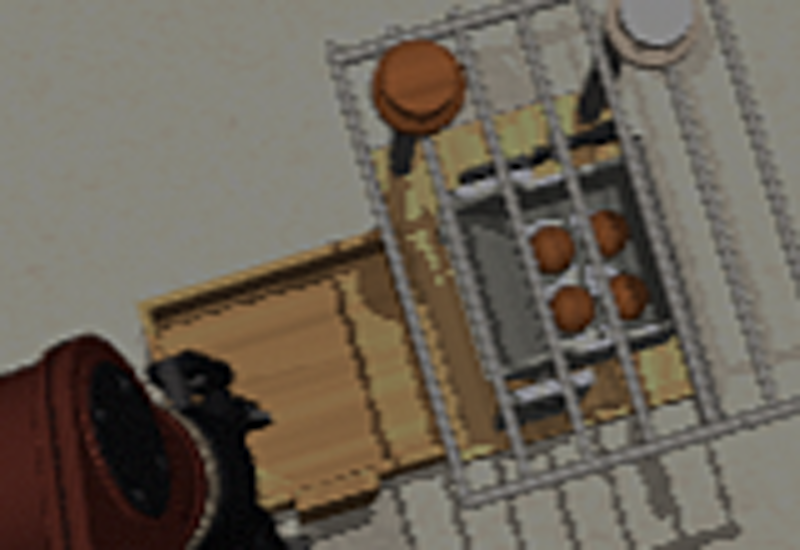

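Call:
drive_tool(steps=[-0.1,-0.06,-0.08,0.1,0.15,-0.05,0.5,-0.2,-0.1,-0.15,0.3,0.45,-0.15,-1,-0.3286,-0.1225,-0.2247,0.66,1.0,-0.34,-1,-0.3286,-0.1225,-0.2247,0.66,1.0,-0.34,-1,-0.3286,-0.1225,-0.2247,0.66,1.0,-0.34,-1,-0.3286,-0.1225,-0.2247,0.66,1.0,-0.34,-1,-0.3286,-0.1225,-0.2247,0.66,1.0,-0.34,-1,-0.3286,-0.1225,-0.2247,0.66,1.0,-0.34,-1,-0.3286,-0.1225,-0.2247,0.66,1.0,-0.34,-1])

```text
time_s: 10.25
ee_pos: [398.6, -81.0, 257.2]
orientation: [[0.848, 0.388, 0.361], [-0.446, 0.155, 0.881], [0.286, -0.908, 0.304]]
ft_force: [-0.6, 0.4, 0.6]
finger_gap: 0.002
```

```bash
python3 - <<'E'
from h import *
from path import *
show()
a=np.radians(58);P0=tcp(0,58,dy=-10)+150*(e('z',17)@np.array([-np.sin(a),0,np.cos(a)]))
s=arm.sense();q,er=ik(P0,Rpush(58,3),s["qpos"]);print(q.round(1),er)
# halfway
Rh=s["orientation"]@Ro.from_rotvec(Ro.from_matrix(s["orientation"].T@Rpush(58,3)).as_rotvec()*.7).as_matrix()
cmd(s["ee_pos"]+(P0-s["ee_pos"])*.7,Rh)
cmd(P0,Rpush(58,3))
E
python3 ov.py 9 612 39 17
```

```text
t 10.25 p [398.6 -81.  257.2] gap 0.002 F [-0.6  0.4  0.6] q [-41.4 -38.5 130.6  22.5  77.1 -19.4]
[[0.848, 0.388, 0.361], [-0.446, 0.155, 0.881], [0.286, -0.908, 0.304]]
[-70.9 -14.3 128.6  61.   75.8 -20. ] 1.9895196601282805e-13
[0.1869, -0.0018, -0.1682, 0.4759, 0.709, -0.2428] mm 126 deg 39.9
[0.267, -0.0025, -0.2403, 0.6799, 1.0128, -0.3469] mm 180 deg 57.1
t 10.25 p [398.6 -81.  257.2] gap 0.002 F [-0.6  0.4  0.6] q [-41.4 -38.5 130.6  22.5  77.1 -19.4]
[[0.848, 0.388, 0.361], [-0.446, 0.155, 0.881], [0.286, -0.908, 0.304]]
```

View pics/ot9.png

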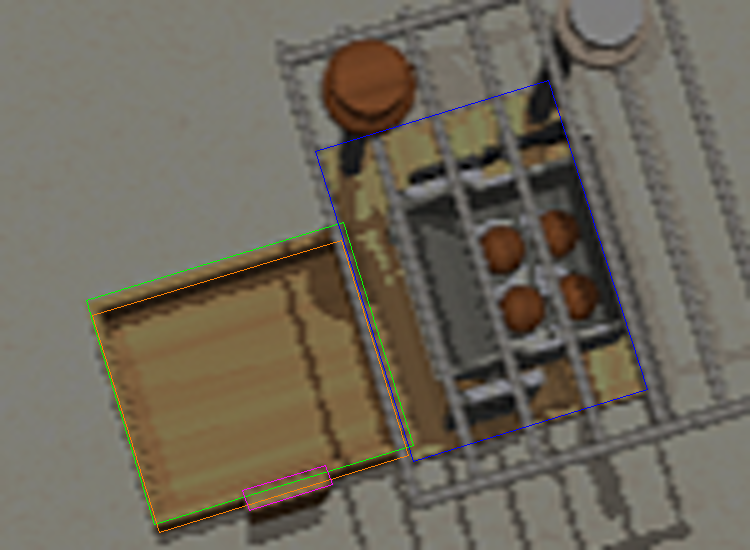

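View pics/os9.png

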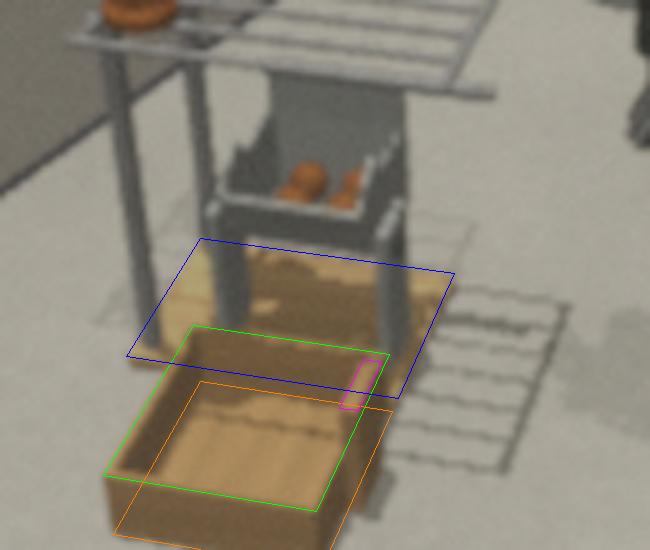

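The tray stands square: its outline at (612,39,17°) lies on the picture in both views. The balls are still in the bucket and the rack is undisturbed.

Call:
drive_tool(steps=[0.12,0,-0.1,0.3,0.45,-0.15,-1,0.267,-0.0025,-0.24,0.68,1,-0.347,-1,0.267,-0.0025,-0.24,0.68,1,-0.347,-1,0.267,-0.0025,-0.24,0.68,1,-0.347,-1,0.267,-0.0025,-0.24,0.68,1,-0.347,-1,0.267,-0.0025,-0.24,0.68,1,-0.347,-1,0.267,-0.0025,-0.24,0.68,1,-0.347,-1,0.267,-0.0025,-0.24,0.68,1,-0.347,-1,0.267,-0.0025,-0.24,0.68,1,-0.347,-1], squeeze=80)

```text
time_s: 11.25
ee_pos: [469.3, -245.1, 260.5]
orientation: [[0.305, 0.809, 0.503], [-0.952, 0.255, 0.168], [0.008, -0.53, 0.848]]
ft_force: [-0.1, -0.8, 0.9]
finger_gap: 0.001
```

Run:
```python
from h import *
from path import *
show()
R=Rpush(58,3)
a=np.radians(58);u=e('z',17)@np.array([-np.sin(a),0,np.cos(a)])
for b in(0,60,150):cmd(tcp(0,58,dy=-10)+b*u,R)
t=imaging.grab_frame("top");s=imaging.grab_frame("side")
cv2.imwrite("pics/s10.png",crop(s,170,60,200,150,4)[0]);cv2.imwrite("pics/t10.png",crop(t,230,50,180,150,4)[0])
```

```text
t 11.25 p [ 469.3 -245.1  260.5] gap 0.001 F [-0.1 -0.8  0.9] q [-70.6 -14.1 128.4  60.9  75.9 -20.6]
[[0.305, 0.809, 0.503], [-0.952, 0.255, 0.168], [0.008, -0.53, 0.848]]
[0.0043, 0.2973, -0.0027, 0.0004, 0.0172, -0.0088] mm 149 deg 0.9
[0.0035, 0.1773, -0.0027, 0.0004, 0.0172, -0.0088] mm 89 deg 0.9
[0.0022, -0.0027, -0.0028, 0.0004, 0.0172, -0.0088] mm 2 deg 0.9
```

View pics/s10.png

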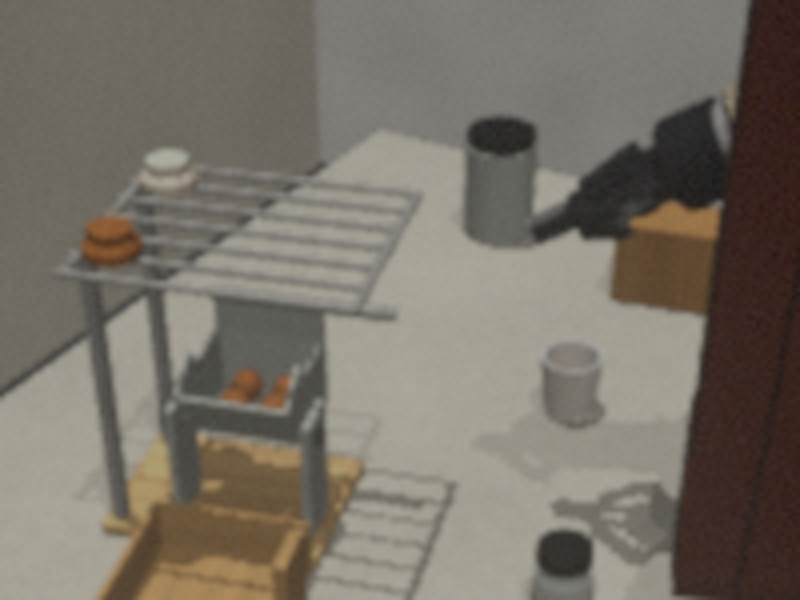

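View pics/t10.png

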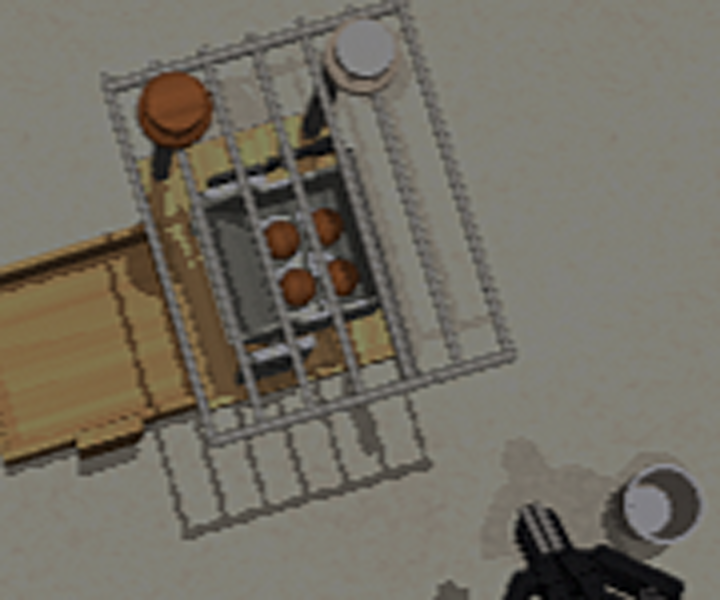

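Call:
drive_tool(steps=[0.003,0.06,-0.0027,0,0.017,-0.009,-1,0.003,0.12,-0.0027,0,0.017,-0.009,-1,0.0035,0.177,-0.0027,0,0.017,-0.009,-1,0.004,0.22,-0.0027,0,0.017,-0.009,-1,0.004,0.26,-0.0027,0,0.017,-0.009,-1,0.0043,0.2973,-0.0027,0,0.017,-0.009,-1,0.0043,0.2973,-0.0027,0,0.017,-0.009,-1])

```text
time_s: 12.05
ee_pos: [591.1, -208.3, 181.0]
orientation: [[0.296, 0.81, 0.506], [-0.955, 0.25, 0.159], [0.002, -0.53, 0.848]]
ft_force: [-0.5, -0.0, 0.4]
finger_gap: -0.003
```

Run:
```python
from h import *
from path import *
show()
R=Rpush(58,3)
cmd(tcp(0,58,dy=-10),R);cmd(tcp(0,58,dy=0),R)
t=imaging.grab_frame("top");s=imaging.grab_frame("side")
cv2.imwrite("pics/s11.png",crop(s,190,80,120,90,6)[0]);cv2.imwrite("pics/t11.png",crop(t,230,50,160,140,4)[0])
```

```text
t 12.05 p [ 591.1 -208.3  181. ] gap -0.003 F [-0.5 -0.   0.4] q [-52.8   2.  124.   72.   56.8 -24.9]
[[0.296, 0.81, 0.506], [-0.955, 0.25, 0.159], [0.002, -0.53, 0.848]]
[0.0013, -0.0028, -0.0027, 0.0008, 0.0047, -0.003] mm 2 deg 0.3
[-0.0187, -0.0027, -0.0026, 0.0008, 0.0047, -0.003] mm 10 deg 0.3
```

View pics/s11.png

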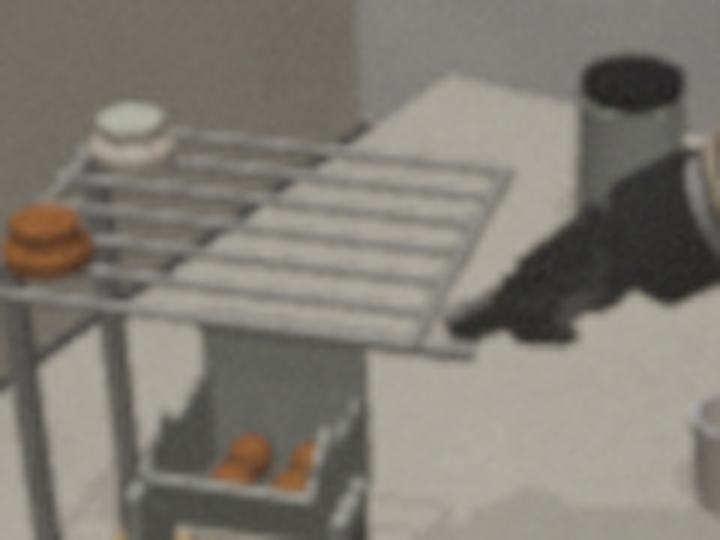

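View pics/t11.png

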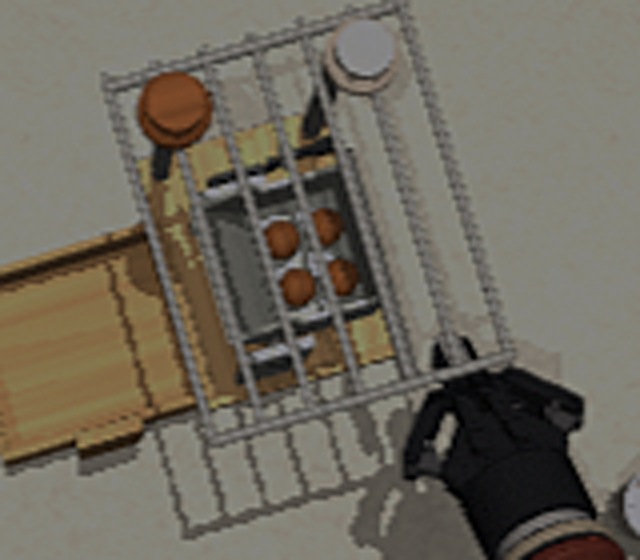

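Run:
```python
from h import *
from path import *
R=Rpush(58,3)
for th,dy in((0,-2),(.1,1),(.22,2),(.34,2),(.46,2),(.58,2),(.7,2),(.82,2),(.94,2),(1.06,2),(1.18,3),(1.3,4)):cmd(tcp(th,58,dy=dy),R)
```

```text
[-0.0165, 0.0002, -0.0033, -0.0001, 0.0044, -0.0006] mm 8 deg 0.2
[-0.0397, -0.0068, 0.008, -0.0001, 0.0044, -0.0006] mm 21 deg 0.2
[-0.064, -0.0139, 0.0194, -0.0001, 0.0044, -0.0006] mm 34 deg 0.2
[-0.0877, -0.0195, 0.0285, -0.0001, 0.0044, -0.0006] mm 47 deg 0.2
[-0.1126, -0.0236, 0.0352, -0.0001, 0.0044, -0.0006] mm 60 deg 0.2
[-0.1382, -0.0261, 0.0392, -0.0001, 0.0044, -0.0006] mm 73 deg 0.2
[-0.1642, -0.0269, 0.0406, -0.0001, 0.0044, -0.0006] mm 86 deg 0.2
[-0.1902, -0.026, 0.0394, -0.0001, 0.0044, -0.0006] mm 98 deg 0.2
[-0.2158, -0.0236, 0.0356, -0.0001, 0.0044, -0.0006] mm 110 deg 0.2
[-0.2407, -0.0195, 0.0291, -0.0001, 0.0044, -0.0006] mm 122 deg 0.2
[-0.2665, -0.0139, 0.0202, -0.0001, 0.0044, -0.0006] mm 134 deg 0.2
[-0.2909, -0.0068, 0.009, -0.0001, 0.0044, -0.0006] mm 146 deg 0.2
```

Call:
drive_tool(steps=[-0.0165,0,-0.0033,0,0.004,0,-1,-0.023,0,-0.0033,0,0.004,0,-1,-0.023,0,-0.0033,0,0.004,0,-1])

```text
time_s: 12.45
ee_pos: [585.8, -198.8, 181.2]
orientation: [[0.292, 0.811, 0.506], [-0.956, 0.247, 0.156], [0.001, -0.53, 0.848]]
ft_force: [-0.8, 0.4, 1.0]
finger_gap: -0.005
```

Run:
```python
from h import *
from path import *
show()
R=Rpush(58,3)
for th,dy in((.06,1),(.14,2),(.24,2),(.35,2),(.46,2),(.58,2),(.7,2),(.82,2),(.94,2),(1.06,2),(1.18,3),(1.3,4)):cmd(tcp(th,58,dy=dy),R)
```

```text
t 12.45 p [ 585.8 -198.8  181.2] gap -0.005 F [-0.8  0.4  1. ] q [-52.5   0.4 125.6  72.3  56.5 -24.8]
[[0.292, 0.811, 0.506], [-0.956, 0.247, 0.156], [0.001, -0.53, 0.848]]
[-0.0096, -0.003, 0.0064, -0.0004, 0.0012, 0.0008] mm 6 deg 0.1
[-0.0259, -0.0082, 0.0147, -0.0004, 0.0012, 0.0008] mm 15 deg 0.1
[-0.0448, -0.0138, 0.0237, -0.0004, 0.0012, 0.0008] mm 26 deg 0.1
[-0.0668, -0.0188, 0.0317, -0.0004, 0.0012, 0.0008] mm 38 deg 0.1
[-0.0896, -0.0225, 0.0376, -0.0004, 0.0012, 0.0008] mm 50 deg 0.1
[-0.1152, -0.025, 0.0416, -0.0004, 0.0012, 0.0008] mm 63 deg 0.1
[-0.1412, -0.0259, 0.043, -0.0004, 0.0012, 0.0008] mm 75 deg 0.1
[-0.1672, -0.0251, 0.0417, -0.0004, 0.0012, 0.0008] mm 87 deg 0.1
[-0.1928, -0.0226, 0.0378, -0.0004, 0.0012, 0.0008] mm 99 deg 0.1
[-0.2177, -0.0186, 0.0313, -0.0004, 0.0012, 0.0008] mm 110 deg 0.1
[-0.2435, -0.013, 0.0223, -0.0004, 0.0012, 0.0008] mm 122 deg 0.1
[-0.2679, -0.0059, 0.011, -0.0004, 0.0012, 0.0008] mm 134 deg 0.1
```

Call:
drive_tool(steps=[-0.005,0,0,0,0,0,-1,-0.01,0,0,0,0,0,-1,-0.01,0,0,0,0,0,-1])

```text
time_s: 12.75
ee_pos: [585.0, -196.5, 182.9]
orientation: [[0.289, 0.814, 0.505], [-0.957, 0.242, 0.157], [0.005, -0.529, 0.849]]
ft_force: [0.7, -5.9, 1.2]
finger_gap: 0.0
```

Run:
```python
from h import *
from path import *
show()
R=Rpush(58,3)
for th,dy in((.06,2),(.13,3),(.23,3),(.35,3),(.47,3),(.59,3),(.71,3),(.83,3),(.95,3),(1.07,3),(1.19,3),(1.31,4)):cmd(tcp(th,58,dy=dy,off=17),R)
s=imaging.grab_frame("side")
cv2.imwrite("pics/s12.png",crop(s,200,90,100,70,7)[0])
```

```text
t 12.75 p [ 585.  -196.5  182.9] gap 0.0 F [ 0.7 -5.9  1.2] q [-52.3  -0.3 126.1  72.5  56.2 -24.8]
[[0.289, 0.814, 0.505], [-0.957, 0.242, 0.157], [0.005, -0.529, 0.849]]
[-0.0138, -0.001, 0.0035, -0.002, 0.0026, 0.0076] mm 7 deg 0.4
[-0.0282, -0.0057, 0.0109, -0.002, 0.0026, 0.0076] mm 15 deg 0.4
[-0.047, -0.0115, 0.0201, -0.002, 0.0026, 0.0076] mm 26 deg 0.4
[-0.0708, -0.0172, 0.029, -0.002, 0.0026, 0.0076] mm 39 deg 0.4
[-0.0957, -0.0213, 0.0354, -0.002, 0.0026, 0.0076] mm 52 deg 0.4
[-0.1214, -0.0237, 0.0392, -0.002, 0.0026, 0.0076] mm 65 deg 0.4
[-0.1474, -0.0246, 0.0404, -0.002, 0.0026, 0.0076] mm 77 deg 0.4
[-0.1734, -0.0238, 0.0389, -0.002, 0.0026, 0.0076] mm 90 deg 0.4
[-0.199, -0.0214, 0.0348, -0.002, 0.0026, 0.0076] mm 102 deg 0.4
[-0.2238, -0.0173, 0.0281, -0.002, 0.0026, 0.0076] mm 113 deg 0.4
[-0.2475, -0.0117, 0.0189, -0.002, 0.0026, 0.0076] mm 124 deg 0.4
[-0.2718, -0.0047, 0.0074, -0.002, 0.0026, 0.0076] mm 136 deg 0.4
```

View pics/s12.png

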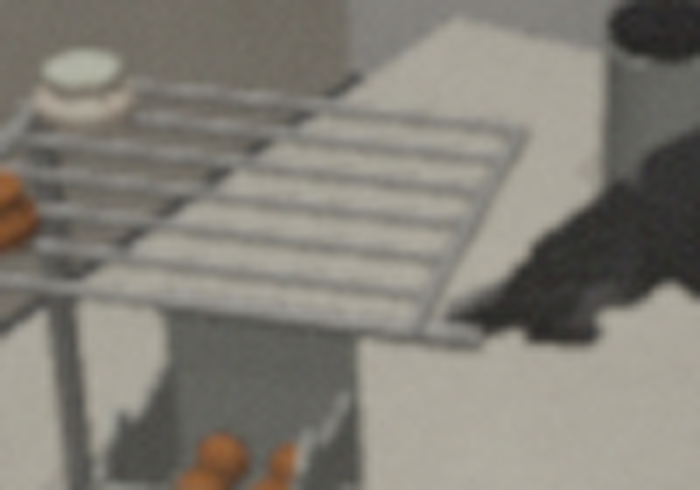

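The finger is behind the bar's end at about (475,330), and 5.9 N against it confirms contact. Now I swing it over in one steady push.

Call:
drive_tool(steps=[-0.014,-0.001,0.0035,0,0,0,-1,-0.028,-0.0057,0.011,0,0,0,-1,-0.047,-0.0115,0.02,0,0,0,-1,-0.071,-0.017,0.029,0,0,0,-1,-0.096,-0.021,0.0354,0,0,0,-1,-0.1214,-0.0237,0.0392,0,0,0,-1,-0.1474,-0.0246,0.0404,0,0,0,-1,-0.1734,-0.0238,0.0389,0,0,0,-1,-0.199,-0.0214,0.0348,0,0,0,-1,-0.224,-0.0173,0.0281,0,0,0,-1,-0.2475,-0.0117,0.019,0,0,0,-1,-0.272,-0.0047,0.0074,0,0,0,-1])

```text
time_s: 14.0
ee_pos: [548.0, -70.8, 189.7]
orientation: [[0.279, 0.819, 0.501], [-0.96, 0.231, 0.156], [0.012, -0.525, 0.851]]
ft_force: [-1.3, -40.8, 15.5]
finger_gap: -0.001
```

Run:
```python
from h import *
from path import *
show()
R=Rpush(58,3)
for th,dy in((1.3,3),(1.3,6),(1.3,8)):cmd(tcp(th,58,dy=dy,off=17),R)
s=imaging.grab_frame("side")
cv2.imwrite("pics/s13.png",crop(s,170,80,140,130,5)[0])
```

```text
t 14.0 p [548.  -70.8 189.7] gap -0.001 F [ -1.3 -40.8  15.5] q [-42.9 -19.1 141.1  73.9  49.2 -17.7]
[[0.279, 0.819, 0.501], [-0.96, 0.231, 0.156], [0.012, -0.525, 0.851]]
[-0.0059, 0.001, -0.0051, -0.0073, 0.0029, 0.0231] mm 4 deg 1.1
[-0.0119, 0.0009, -0.0051, -0.0073, 0.0029, 0.0231] mm 6 deg 1.1
[-0.0159, 0.0008, -0.005, -0.0073, 0.0029, 0.0231] mm 8 deg 1.1
```

View pics/s13.png

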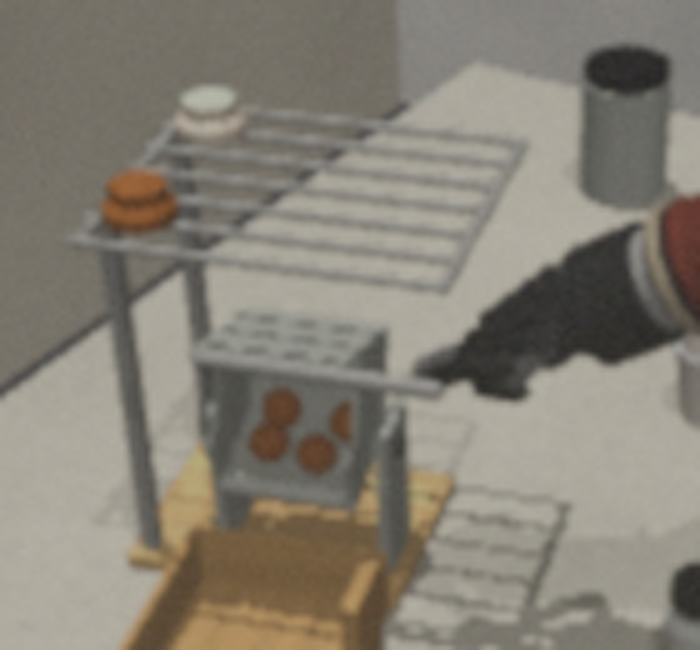

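Call:
drive_tool(steps=[-0.003,0,0,0,0,0,-1,-0.003,0,0,0,0,0,-1,-0.003,0,0,0,0,0,-1,-0.003,0,0,0,0,0,-1,-0.003,0,0,0,0,0,-1,-0.003,0,0,0,0,0,-1,-0.003,0,0,0,0,0,-1,-0.003,0,0,0,0,0,-1,-0.003,0,0,0,0,0,-1,-0.003,0,0,0,0,0,-1])

```text
time_s: 15.05
ee_pos: [548.0, -72.4, 189.6]
orientation: [[0.271, 0.821, 0.502], [-0.962, 0.222, 0.156], [0.017, -0.526, 0.85]]
ft_force: [-0.9, -11.4, 3.6]
finger_gap: -0.001
```

Run:
```python
from h import *
show()
s=imaging.grab_frame("side");t=imaging.grab_frame("top")
cv2.imwrite("pics/s14.png",crop(s,170,80,140,130,5)[0])
cv2.imwrite("pics/t14.png",crop(t,200,60,150,130,4)[0])
```

```text
t 15.05 p [548.  -72.4 189.6] gap -0.001 F [ -0.9 -11.4   3.6] q [-42.8 -19.4 141.3  74.   48.6 -17.7]
[[0.271, 0.821, 0.502], [-0.962, 0.222, 0.156], [0.017, -0.526, 0.85]]
```

View pics/s14.png

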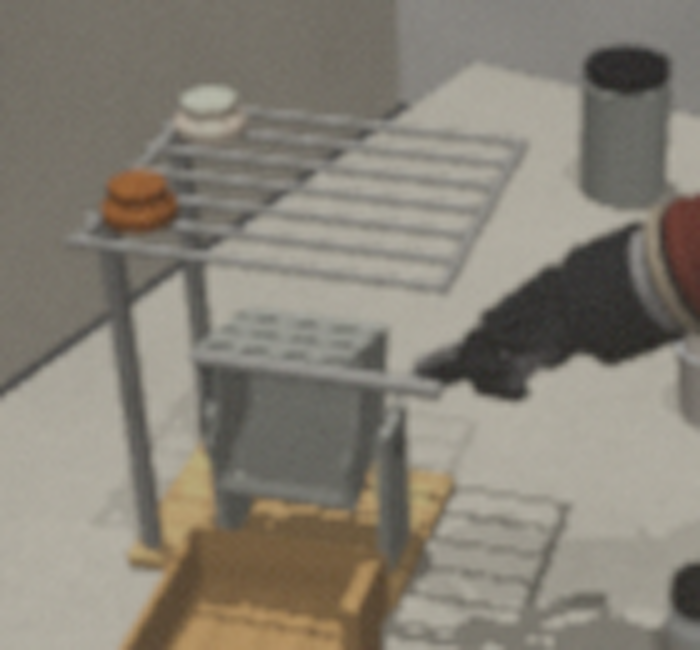

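View pics/t14.png

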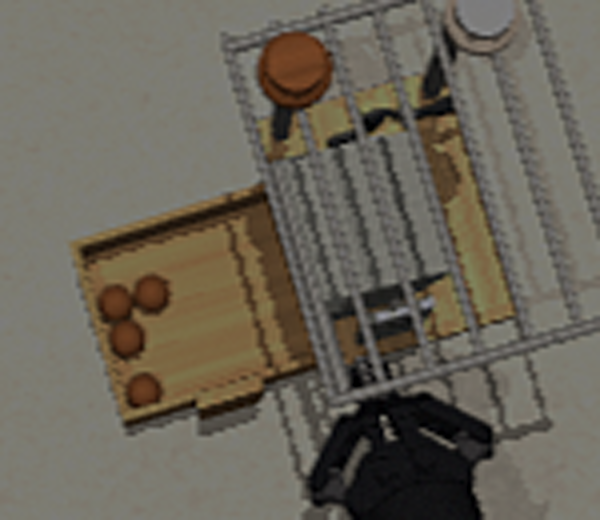

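All four balls lie in the tray at top-crop (116–152, 290–390), and the bucket is empty at its stop. Next I return with the bar following the finger.

Run:
```python
from h import *
from path import *
R=Rpush(58,3)
for th,dy in((1.2,0),(1.08,0),(.96,0),(.84,0),(.72,0),(.6,0),(.48,0),(.36,0),(.24,0),(.13,0),(.05,0),(0,-8)):cmd(tcp(th,58,dy=dy,off=17),R)
```

```text
[0.0156, -0.0038, 0.0051, -0.006, 0.0034, 0.0349] mm 8 deg 1.6
[0.0394, -0.009, 0.0144, -0.006, 0.0034, 0.0349] mm 21 deg 1.6
[0.0642, -0.0126, 0.0213, -0.006, 0.0034, 0.0349] mm 34 deg 1.6
[0.0898, -0.0146, 0.0256, -0.006, 0.0034, 0.0349] mm 47 deg 1.6
[0.1158, -0.015, 0.0273, -0.006, 0.0034, 0.0349] mm 60 deg 1.6
[0.1418, -0.0137, 0.0263, -0.006, 0.0034, 0.0349] mm 72 deg 1.6
[0.1674, -0.0108, 0.0227, -0.006, 0.0034, 0.0349] mm 85 deg 1.6
[0.1923, -0.0063, 0.0165, -0.006, 0.0034, 0.0349] mm 97 deg 1.6
[0.2161, -0.0003, 0.0078, -0.006, 0.0034, 0.0349] mm 108 deg 1.6
[0.2367, 0.0064, -0.0022, -0.006, 0.0034, 0.0349] mm 118 deg 1.6
[0.2508, 0.0121, -0.0108, -0.006, 0.0034, 0.0349] mm 126 deg 1.6
[0.2751, 0.0163, -0.0166, -0.006, 0.0034, 0.0349] mm 138 deg 1.6
```

Call:
drive_tool(steps=[0.0156,-0.0038,0.005,0,0,0.035,-1,0.0394,-0.009,0.0144,0,0,0.035,-1,0.064,-0.0126,0.0213,0,0,0.035,-1,0.09,-0.0146,0.0256,0,0,0.035,-1,0.116,-0.015,0.0273,0,0,0.035,-1,0.142,-0.0137,0.0263,0,0,0.035,-1,0.1674,-0.0108,0.0227,0,0,0.035,-1,0.192,-0.0063,0.0165,0,0,0.035,-1,0.216,0,0.0078,0,0,0.035,-1,0.237,0.0064,-0.0022,0,0,0.035,-1,0.251,0.012,-0.011,0,0,0.035,-1,0.275,0.0163,-0.0166,0,0,0.035,-1])

```text
time_s: 16.35
ee_pos: [587.7, -203.8, 179.4]
orientation: [[0.295, 0.813, 0.503], [-0.956, 0.251, 0.155], [0.0, -0.526, 0.85]]
ft_force: [0.2, 0.9, 0.5]
finger_gap: 0.003
```

Run:
```python
from h import *
from path import *
show()
R=Rpush(58,3)
a=np.radians(58);u=e('z',17)@np.array([-np.sin(a),0,np.cos(a)])
for b in(0,70,170):cmd(tcp(0,58,dy=-10,off=17)+b*u,R)
```

```text
t 16.35 p [ 587.7 -203.8  179.4] gap 0.003 F [0.2 0.9 0.5] q [-52.9   1.5 124.9  72.6  56.9 -25.5]
[[0.295, 0.813, 0.503], [-0.956, 0.251, 0.155], [0.0, -0.526, 0.85]]
[0.0049, -0.0011, 0.0021, -0.0056, 0.0019, -0.0029] mm 3 deg 0.3
[0.0046, -0.1411, 0.0027, -0.0056, 0.0019, -0.0029] mm 71 deg 0.3
[0.0041, -0.3411, 0.0036, -0.0056, 0.0019, -0.0029] mm 171 deg 0.3
```

Now I retract along the tool axis.

Call:
drive_tool(steps=[0.006,0,0.002,0,0,0,-1,0.006,-0.05,0.002,0,0,0,-1,0.006,-0.1,0.002,0,0,0,-1,0.006,-0.17,0.003,0,0,0,-1,0.005,-0.26,0.003,0,0,0,-1,0.004,-0.34,0.0036,0,0,0,-1,0.004,-0.34,0.0036,0,0,0,-1,0.004,-0.34,0.0036,0,0,0,-1,0.004,-0.34,0.0036,0,0,0,-1])

```text
time_s: 17.25
ee_pos: [451.4, -247.1, 269.6]
orientation: [[0.296, 0.812, 0.503], [-0.955, 0.253, 0.155], [-0.002, -0.526, 0.85]]
ft_force: [-0.4, 0.8, -0.5]
finger_gap: 0.001
```

```bash
python3 ov.py 15 612 39 17
python3 - <<'E'
import sys,os;os.chdir('.')
sys.path.insert(0,'.')
from h import *
print([d["centre"].round(0) if hasattr(d["centre"],'round') else d["centre"] for d in imaging.mark_of("top","ball0_center")])
for c in("side","top"):
  for n in("lip","bar_end","tray"):print(c,n,[(np.round(d["centre"]).tolist(),round(d["p"],2)) for d in imaging.mark_of(c,n)])
E
```

```text
t 17.25 p [ 451.4 -247.1  269.6] gap 0.001 F [-0.4  0.8 -0.5] q [-73.5 -16.3 129.1  60.1  78.8 -20. ]
[[0.296, 0.812, 0.503], [-0.955, 0.253, 0.155], [-0.002, -0.526, 0.85]]
[[548.5, 80.9, 23.4]]
side lip [([641.0, -55.0, 149.0], 0.67), ([622.0, 83.0, 23.0], 0.5)]
side bar_end [([559.0, -187.0, 188.0], 0.68), ([639.0, -55.0, 149.0], 0.5)]
side tray [([267.0, 250.0, 3.0], 0.95), ([415.0, 458.0, 7.0], 0.86), ([610.0, 40.0, -4.0], 0.73)]
top lip [([640.0, -52.0, 148.0], 0.9)]
top bar_end []
top tray [([414.0, 457.0, -3.0], 0.85), ([266.0, 252.0, 1.0], 0.66), ([614.0, 41.0, 4.0], 0.65)]
```

View pics/ot15.png

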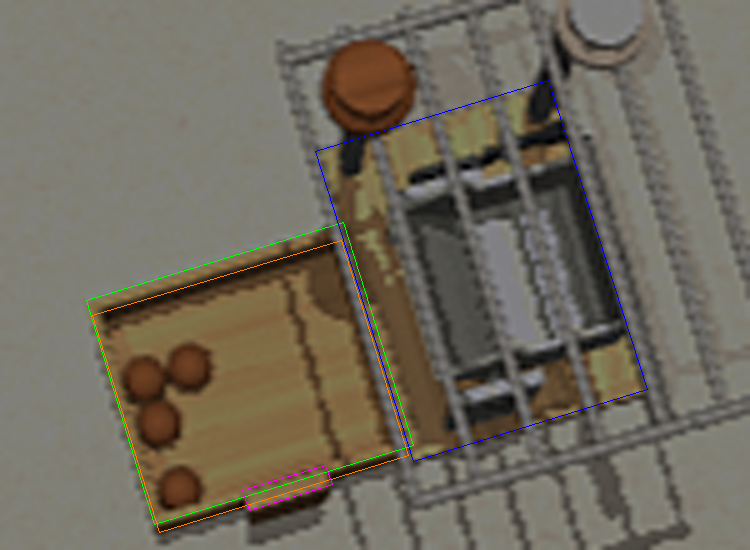

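View pics/side15.png

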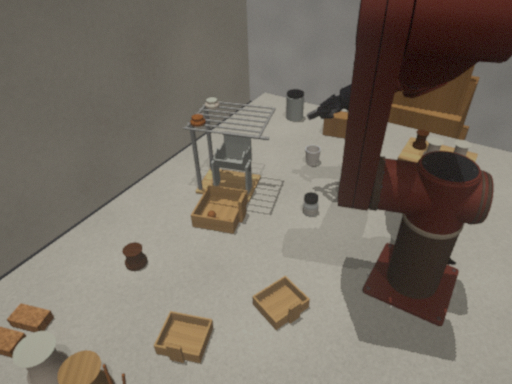

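View pics/rs15.png

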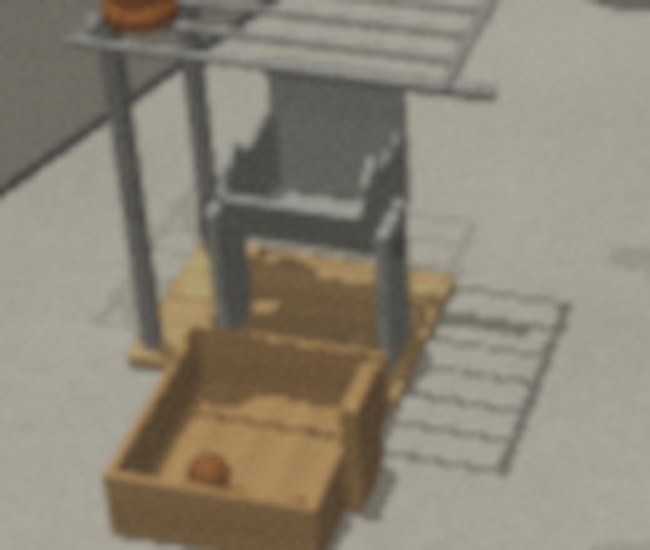

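The bucket is home and empty: the bar end is at (559,-187,188), as at the start. The four balls are in the tray, the tray is unmoved, and the rack and other things look untouched.

```bash
python3 -c "
from workcell import arm
print(arm.hand_in())"
```

```text
the job is handed in; nothing more can be done
None
```

The job is done and handed in at about 17.7 s of the 64 s allowed. The largest tray is against the base plate edge with all four balls in it, and the bucket is home and empty.

- **Tray:** I gripped it by its tab and slid it in until it just touched the plate edge (6 N). I then eased it back about 1 mm, set it down and let go. It stands at about station x = 0, y ≈ 151 mm, square to within about 1°, and the last pictures show it had not moved.
- **Bucket:** I pushed the bar over at about 1.2 rad/s with the tool leaned 58° under the rack, then held the bucket at its stop for about a second. Afterwards I let it follow the finger back. The networks put the bar end and lip within about 4 mm of their starting positions.
- **Balls:** The top picture shows all four in the tray. From the side only one is visible over the tray wall, and the ball network reported only one of them.
- **Force at the stop:** On first reaching the stop the wrist force peaked at about 43 N. Only the fingertip should have been touching the bar at that moment, and I eased it to about 11 N straight away.
- **Rack and other things:** I saw no contact with the rack, and the jar, pot, plinth and the two smaller trays looked unmoved.

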